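# Lay out the next bocal fitting

### The arm

A 6-joint arm with a two-finger parallel gripper is mounted at the origin on the work surface. World frame = base frame: x ahead of the robot, y to its left, z up, the work surface at z = 0. Lengths are in m, angles in rad, forces in N, time in s.
With the tool pointing down it reaches from about 0.425 to 0.95 m from the base axis. Payload 3.5 kg.
Tool frame: the origin (TCP) lies on the centre line of the jaws, within the pads' length; the fingertips stand ahead of it and the grasp point (between the pads) lies 11 mm behind it (tips_ahead is the z of the fingertips in the tool frame, in m); z points along the fingers, y is the direction in which the jaws open and shut (so a half turn about z gives the same grasp; the last joint's range is limited). The gripper opens to 85 mm and grips with 20 to 120 N. Pads are 22 mm wide; open, the fingers measure 114 mm over their backs; the gripper's body (76 mm by 85 mm) begins 54 mm behind the grasp point. The pads swing forward as they close: fully open they stand 13 mm farther back than shut.
Start: joints at [-0.15, 0.286, 1.577, -0, 1.279, -0.15], TCP at [0.675, 0, 0.216] pointing down, gripper open.
Joint ranges: [-2.77, 2.77], [-0.9, 2.22], [0.21, 2.48], [-1.53, 4.67], [0.24, 2.81], [-2.84, 2.84]. Speed limits (rad/s): [2.79, 2.79, 3.14, 3.14, 3.14, 3.14].

### API

Orientations are given as a unit quaternion [x, y, z, w].
In Python, from plant import * gives the robot as it stands. The module is installed in compiled form; this text tells all that it offers.
- The arm moves only by the tool move_arm, never from a script. Its arguments are lists of equal length, an entry for each row: "linear": the shift along the world's x, y, z in m, a list of three; "twist": the turn, a rotation vector about the world's x, y, z in degrees, a list of three. A call has 1 to 20 rows; each row shifts and turns the pose as measured when the row begins; what a row does not reach is not made up. A row lasts 1/12 s, in which the tool goes at most 41.7 mm and 7.16 degrees, less where a joint would pass 70% of its speed; a pose out of reach is approached as far as the arm can. A call is refused whole if a number of a shift passes 0.0417 or a number of a turn 7.16, either way. A call with a gripper value outside its range is refused whole. "grip" is the opening, from 0 (shut) to 1 (fully open), set as the call begins (left out, the last holds). The fingers move at their own pace and stop on an object; "force" is the grip in N (left out, the last holds). Time passes only in rows, so rows that do not move let the fingers close. It gives the time, the measured TCP pose, the force and the opening at its end, in the units of the state.
- get_state(): the state, without advancing time (a new reading comes with each control period).
- read_camera(name): name is "scene" or "side" or "wrist"; returns a dict with "img" (480x640x3 uint8, blue, green, red), "depth" (480x640 float32, m along the optical axis (not along the pixel's ray), 0 where there is no reading), "fx", "fy", "cx", "cy" (pixels), "dist" ([k1, k2, p1, p2, k3] as OpenCV has them; the pictures are not rectified), "rvec" (rotation vector, rad) and "tvec" (3), from world to camera coordinates, as OpenCV has them. Camera axes: x right, y down, z forward; pixel columns grow to the right and rows downward; lengths in m; the calibration is good to about 2 mm. A picture is of the moment at which its call begins.
- sign_off(): hands the job in, once; it reports no verdict.
The state is a dict: "time": time; "qpos": joint angles; "dq": joint speeds; "joint_efforts": joint torques, N m; "eef_pos": TCP position; "tcp_rot": TCP orientation; "contact_force": force on the tool from outside, world axes, zero at the start; "wrist_torque": the same for the moment, N m; "opening": opening from 0.0 (shut) to 1.0 (fully open).
Only numpy, scipy, OpenCV 4.12 (cv2) and the standard library are available. Lean on these libraries where they do the work, as an engineer would, in place of code of your own. Each camera call takes 0.05 s, during which the arm holds its last target.

### The job

Lay out the next fitting: open the hinged black case, put the longer of the two brass vent nipples in it, shut the lid fully and set the pewter weight upright on the middle of the lid, leaving the shorter nipple where it stands. On the wooden board, stand the grey sizing cone on the middle of the round cork pad, and lay the copper bocal squarely across the board (parallel to the board's short sides), midway between the pad and the steel post.

Things in the scene. Friction and masses are not known exactly. Their poses are not given: they have to be found in the camera images.
- case: Fixed black plastic clamshell case on the table, open-topped box 110 (x) x 130 (y) x 50 mm high, walls and floor 5 mm. Origin: centre of its underside. Its x axis points from its front (pull side, towards the robot) to its hinge side; y to its left, z up. It may be turned by up to 0.22 rad either way. Lid thickness 8 mm: the shut lid's top is 58 mm above the table, flat and clear except for the pull at its front edge.
- case_lid (a joint): Lid angle in rad: 0 shut, grows as the lid's front edge rises and swings back over the hinge, stop at 1.85. It starts shut or up to 0.4 ajar. The hinge is stiff: the lid stays at whatever angle it is left (about 1.5 N at the pull moves it). The hinge axis runs along the case's y, at x = +55 mm, z = 50 mm in the case's frame.
- case_lid_pull (a point): Grip point on the lid's upright aluminium pull, a bar 12 mm thick (case x) and 20 mm wide (case y), rising 37 mm from the lid's top at its front edge. The point is 28 mm above the lid's top, 9 mm below the pull's end. Lid shut, it lies at x = -59, y = 0, z = +86 mm in the case's frame, so 114 mm in front of the hinge axis and 36 mm above it; it turns with the lid. Pinched across its 20 mm width (along the case's y) it can turn between the pads as the lid swings.
- pad: Fixed round cork pad, 56 mm diameter, 4 mm thick, glued on a fixed wooden board (110 x 240 x 12 mm, top 12 mm above the table). Origin: centre of the pad's underside, on the board's top. The pad's axes are the board's: x across the board (its 110 mm), y along its 240 mm, z up; board turned by up to 0.22 rad. The pad lies 85 mm from the board's middle, towards one end or the other.
- post: Fixed upright steel post, 16 mm diameter, 50 mm high, on a 28 mm foot, on the same board 85 mm from the board's middle towards the end opposite the pad (170 mm from the pad's centre). Origin: centre of its foot's underside, on the board's top.
- nipple_long: The longer brass vent nipple, loose, standing upright: flange 24 mm diameter and 6 mm thick at the bottom, stem 14 mm diameter, 40 mm tall in all. Origin: centre of the flange's underside, z up the stem. About 50 g.
- nipple_short: The shorter brass vent nipple, same flange and stem but only 22 mm tall, standing upright; it is to be left alone. Origin: centre of the flange's underside.
- cone: Grey plastic sizing cone, loose, standing upright: cylindrical foot 42 mm diameter and 30 mm high, above it a cone narrowing from 36 to 16 mm, 62 mm tall in all. Origin: centre of its underside, z up its axis. About 60 g.
- weight: Pewter (dull silvery grey) weight, loose, standing upright: base disc 48 mm diameter, 20 mm high, narrow neck, round grip knob 26 mm diameter from 32 to 50 mm height (50 mm tall in all). Origin: centre of its underside. About 0.3 kg.
- bocal: Copper practice bocal, loose, lying flat on the table: a 12 mm diameter tube about 100 mm long, straight from x = -45 to +10 mm with a cork sleeve at that -x end, then bent gently sideways by 16 mm towards +y at x = +45 mm. Origin: on the underside below the straight tube's axis, near the middle of its length (x from -51 to +51 mm) and centre of mass; x along the straight tube, z up. About 50 g. Starts roughly crosswise to the robot (its x near the world's y).
Not all that is in view belongs to the job. Leave any green or purple look-alike of the weight alone.

How it is judged:
On the way, in this order (a step that is already met when the one before it is completed fails the run):
1. the case lid is opened (past 1.0 rad) (value of joint case_lid above 1 rad), for 0.2 s.
2. the longer nipple is in the case and the lid is shut (x of nipple_long in the frame of case between -0.052 and 0.052 m and y of nipple_long in the frame of case between -0.062 and 0.062 m and z of nipple_long in the frame of case between 0 and 0.045 m and value of joint case_lid below 0.06 rad), for 0.2 s.
At the end, for the whole second after the job is handed in: Long nipple in case, lid under 0.06 rad; weight upright on lid within 15 mm of its middle in x and y; cone upright on pad within 12 mm; bocal on board, midway pad-post to 15 mm, within 20 mm of their line, parallel to the short sides within 0.3 rad; all at rest (all of step 2 and x of weight in the frame of case between -0.015 and 0.015 m and y of weight in the frame of case between -0.015 and 0.015 m and z of weight in the frame of case between 0.052 and 0.066 m and angle between weight's own z axis and vertical below 0.12 rad and horizontal distance between cone and pad below 0.012 m and angle between cone's own z axis and vertical below 0.1 rad and z of cone in the frame of pad between 0 and 0.01 m and horizontal distance between bocal and pad below 0.102 m and horizontal distance between bocal and post below 0.102 m and x of bocal in the frame of pad between -0.02 and 0.02 m and height (world z) of bocal between 0.008 and 0.028 m and angle between the x axis of bocal and the x axis of pad, either way round below 0.3 rad and linear speed of each of nipple_long, weight, cone, bocal below 0.02 m/s); the robot touches nothing.
It fails at once if the shorter nipple is moved by more than 15 mm (distance of nipple_short from where it was at the start of the episode above 0.015 m).
It also fails if it takes over 128 s, if anything falls off the work surface, if the arm or the gripper's body presses on something with over 40 N, if the wrist force passes 120 N, or if a joint passes its speed limit or range.

## Working session

There is one attempt and no reset: what is moved stays moved. The work goes in short steps, Python scripts to look and compute and a tool call to move; the robot and the scene stay as the last step left them, time stands still between calls to the robot, and variables do not carry over. Pictures are saved under pics/ and viewed, and the job is handed in when it is done.

Besides the shell and the picture viewer there is one more tool, called after "Emit:" by a JSON object that holds its "fn" and its "kwargs", one argument or row to a line. move_arm: Moves the arm, as the interface text tells. Its arguments: {"type":"object","properties":{"linear":{"type":"array","items":{"type":"array","items":{"type":"number"}}},"twist":{"type":"array","items":{"type":"array","items":{"type":"number"}}},"grip":{"type":"number"},"force":{"type":"number"}},"required":["linear","twist"]}

```bash
mkdir -p pics; ls; cat > h.py <<'E'
from plant import *
import numpy as np, cv2
from scipy.spatial.transform import Rotation as R
def cloud(c):
    h,w=c['depth'].shape
    K=np.array([[c['fx'],0,c['cx']],[0,c['fy'],c['cy']],[0,0,1]])
    u,v=np.meshgrid(np.arange(w),np.arange(h))
    p=cv2.undistortPoints(np.stack([u,v],-1).reshape(-1,1,2).astype(np.float64),K,np.array(c['dist'],float)).reshape(h,w,2)
    z=c['depth'].astype(float)
    P=np.dstack([p[...,0]*z,p[...,1]*z,z])
    Rm=cv2.Rodrigues(np.array(c['rvec'],float))[0]
    W=(P-np.array(c['tvec']).reshape(3))@Rm
    W[z<=0]=np.nan
    return W
def st():
    s=get_state(); print('t',round(s['time'],2),'pos',np.round(s['eef_pos'],4),'q',np.round(s['qpos'],3),'F',np.round(s['contact_force'],1),'op',round(float(s['opening']),3)); return s
E
cat > a.py <<'E'
from h import *
s=st(); print(s)
for n in ['scene','side','wrist']:
    c=read_camera(n); cv2.imwrite(f'pics/{n}0.png',c['img']); np.savez(f'{n}0.npz',W=cloud(c),img=c['img'])
    Rm=cv2.Rodrigues(np.array(c['rvec'],float))[0]; print(n,c['fx'],-Rm.T@np.array(c['tvec']).reshape(3),Rm[2])
E
python3 a.py
```

```text
pics
t 0.0 pos [6.743e-01 1.000e-04 2.149e-01] q [-0.15   0.287  1.578 -0.     1.279 -0.15 ] F [0.9 1.1 0.1] op 0.996
{'time': 0.0, 'qpos': array([-1.49983329e-01,  2.87216508e-01,  1.57816486e+00, -2.13590639e-05,
        1.27858717e+00, -1.49996610e-01]), 'dq': array([ 0.0003613 , -0.00038389,  0.00015318, -0.00014251, -0.00023053,
       -0.00043726]), 'joint_efforts': array([-1.79628755e-04, -4.05981302e+01, -2.92628127e+01, -1.54224781e-04,
        5.81841552e-03,  3.74769741e-06]), 'eef_pos': array([6.74314899e-01, 1.38909891e-04, 2.14919888e-01]), 'tcp_rot': array([ 0.7070994 ,  0.70711316, -0.00071328, -0.00095002]), 'contact_force': array([0.91432824, 1.13866749, 0.07459505]), 'wrist_torque': array([ 0.00254803, -0.02823458,  0.01330654]), 'opening': 0.9960359779611191}
scene 463.4140724485195 [ 0.93613697 -0.44908674  0.85112603] [-0.46991865  0.40036659 -0.78669121]
side 524.5101829622648 [0.42097041 0.73643025 0.72064899] [ 0.03089695 -0.75776015 -0.6518013 ]
wrist 394.86169196481205 [0.67469496 0.08212384 0.37264217] [-0.00231409 -0.32050693 -0.94724335]
```

View pics/scene0.png

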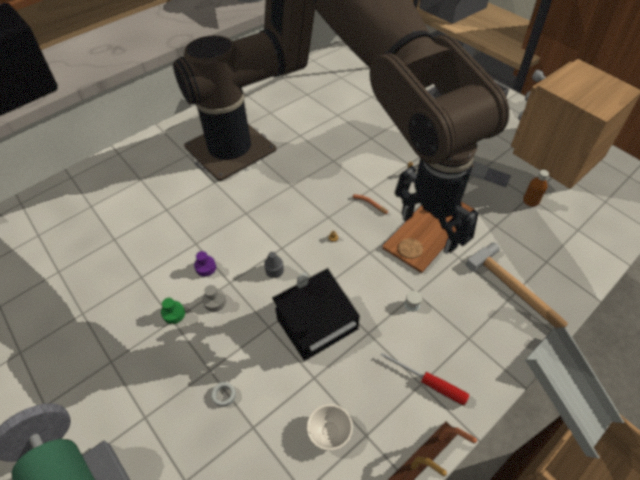

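View pics/side0.png

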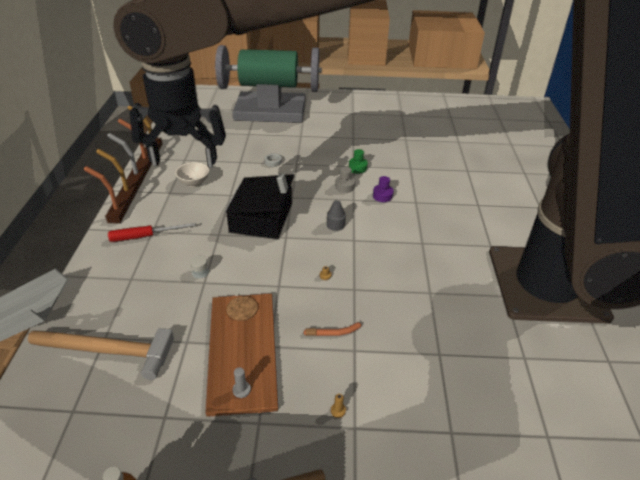

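View pics/wrist0.png

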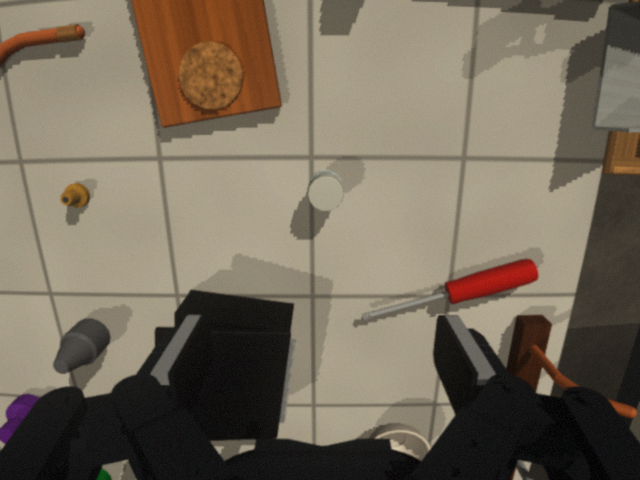

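Candidates in the side picture: brass nipples at (326,272) and (338,405), and weights at (345,183) grey, (358,160) green and (383,190) purple. The cone is at (336,215), the bocal at (333,330) and the case at (262,205), with the pad at (241,308) and the post at (241,383). I'll measure these and check close crops.

```bash
cat > b.py <<'E'
from h import *
d=np.load('side0.npz'); W=d['W']; img=d['img']
def blob(u0,u1,v0,v1,zmin=0.004,zmax=.3,name=''):
    w=W[v0:v1,u0:u1].reshape(-1,3); w=w[(w[:,2]>zmin)&(w[:,2]<zmax)]
    print(name,len(w),'min',np.round(w.min(0),3),'max',np.round(w.max(0),3),'med',np.round(np.median(w,0),3)); return w
blob(315,337,262,283,name='nipA'); blob(328,350,390,420,name='nipB')
blob(322,350,197,233,name='cone'); blob(333,357,165,195,name='weight'); blob(300,366,318,342,name='bocal')
blob(205,280,290,415,.006,.02,name='board'); blob(228,255,363,400,.016,.09,name='post'); blob(225,300,170,240,name='case')
blob(188,212,255,280,name='white')
w=blob(345,373,145,177,name='green');w=blob(370,397,175,205,name='purple')
a=cv2.resize(img[140:290,180:400],None,fx=3.5,fy=3.5,interpolation=cv2.INTER_CUBIC); cv2.imwrite('pics/c1.png',a)
a=cv2.resize(img[280:430,190:390],None,fx=4,fy=4,interpolation=cv2.INTER_CUBIC); cv2.imwrite('pics/c2.png',a)
E
python3 b.py
```

```text
nipA 107 min [ 0.419 -0.001  0.004] max [0.441 0.019 0.025] med [0.431 0.011 0.009]
nipB 254 min [0.388 0.27  0.004] max [0.411 0.312 0.044] med [0.4   0.305 0.016]
cone 436 min [ 0.393 -0.163  0.004] max [ 0.433 -0.13   0.063] med [ 0.414 -0.141  0.032]
weight 411 min [ 0.368 -0.378  0.004] max [ 0.419 -0.272  0.052] med [ 0.393 -0.29   0.02 ]
bocal 393 min [0.363 0.129 0.004] max [0.462 0.161 0.015] med [0.412 0.152 0.01 ]
board 7542 min [0.492 0.071 0.006] max [0.635 0.323 0.02 ] med [0.563 0.213 0.012]
post 355 min [0.538 0.237 0.016] max [0.564 0.294 0.065] med [0.549 0.285 0.036]
case 3288 min [ 0.509 -0.237  0.004] max [ 0.647 -0.093  0.119] med [ 0.573 -0.135  0.061]
white 304 min [ 0.659 -0.003  0.004] max [0.691 0.03  0.034] med [0.673 0.02  0.028]
green 389 min [ 0.341 -0.451  0.004] max [ 0.397 -0.283  0.052] med [ 0.368 -0.369  0.022]
purple 384 min [ 0.283 -0.285  0.004] max [ 0.33  -0.239  0.053] med [ 0.308 -0.256  0.021]
```

```bash
sleep 1
```

```text
(no output)
```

View pics/c1.png

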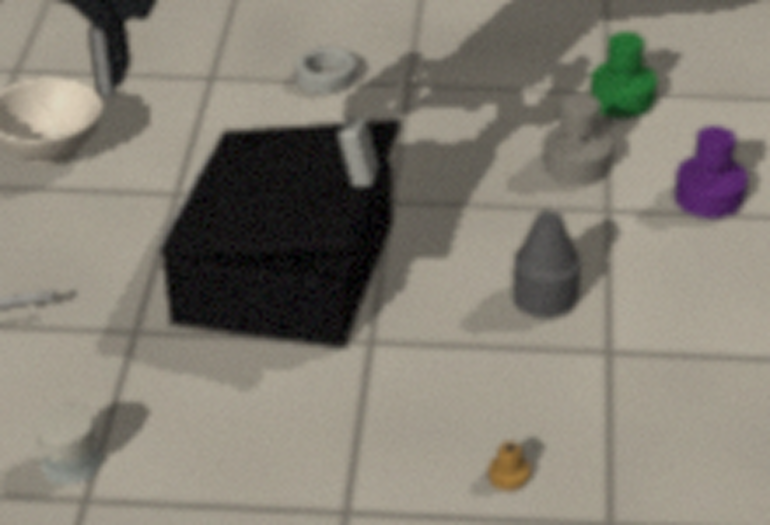

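View pics/c2.png

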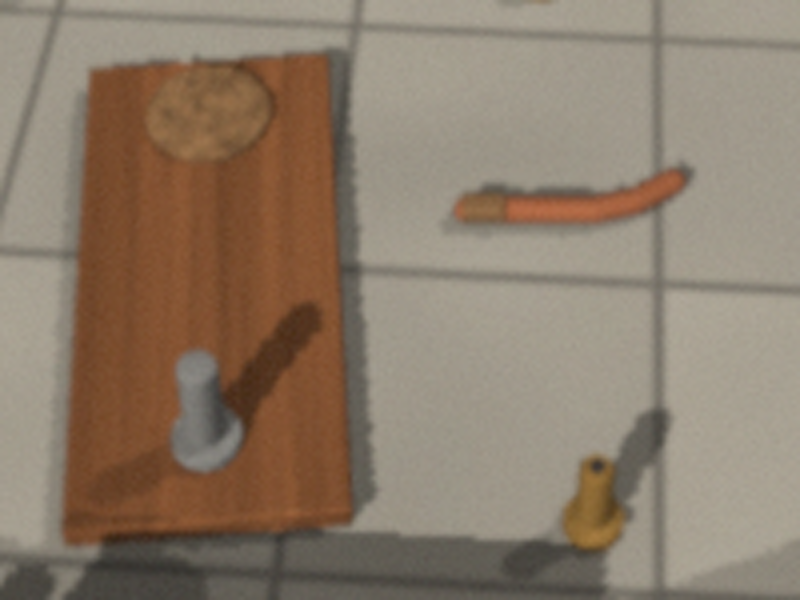

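```bash
cat > c.py <<'E'
from h import *
from scipy.optimize import least_squares
D={n:np.load(f'{n}0.npz')['W'].reshape(-1,3) for n in ['side','scene','wrist']}
def circ(name,x,y,zlo,zhi,r,rad=.04):
    for n,W in D.items():
        m=(np.hypot(W[:,0]-x,W[:,1]-y)<rad)&(W[:,2]>zlo)&(W[:,2]<zhi); w=W[m]
        if len(w)<15: print(name,n,len(w)); continue
        f=least_squares(lambda p:np.hypot(w[:,0]-p[0],w[:,1]-p[1])-r,[x,y],loss='soft_l1',f_scale=.001)
        print(name,n,len(w),np.round(f.x,4),'rms',round(float(np.sqrt(np.mean(f.fun**2))),4),'zmax',round(w[:,2].max(),3))
circ('nipL',.40,.30,.010,.036,.007,.03)
circ('nipS',.431,.005,.009,.018,.007,.02)
circ('cone',.413,-.145,.004,.027,.021,.045)
circ('weight',.393,-.295,.004,.017,.024,.04)
circ('knob',.393,-.295,.037,.045,.013,.04)
circ('post',.549,.28,.02,.058,.008,.03)
for n in ['side','scene']:
    c=np.load(f'{n}0.npz'); im=c['img']; W=c['W']
    hsv=cv2.cvtColor(im,cv2.COLOR_BGR2HSV)
    # board top pixels
    for nm,(zl,zh),rad in [('board',(.009,.0145),.2)]:
        m=(np.hypot(W[...,0]-.563,W[...,1]-.2)<rad)&(W[...,2]>zl)&(W[...,2]<zh)&(hsv[...,1]>60)
        p=W[m][:,:2].astype(np.float32); print(n,'board',len(p),cv2.minAreaRect(p))
    m=(np.hypot(W[...,0]-.413,W[...,1]-.145)<.07)&(W[...,2]>.004)&(W[...,2]<.03)&(hsv[...,1]>60)
    p=W[m]; print(n,'bocal',len(p))
    a=np.linspace(p[:,0].min(),p[:,0].max(),12)
    for i in range(11):
        q=p[(p[:,0]>=a[i])&(p[:,0]<a[i+1])]
        if len(q): print(np.round([q[:,0].mean(),q[:,1].min(),np.median(q[:,1]),q[:,1].max(),q[:,2].max()],4))
E
python3 c.py
```

```text
nipL side 88 [0.3995 0.2991] rms 0.0006 zmax 0.036
nipL scene 10
nipL wrist 0
nipS side 25 [0.4307 0.0058] rms 0.0011 zmax 0.018
nipS scene 21 [0.4329 0.0038] rms 0.002 zmax 0.016
nipS wrist 82 [0.4316 0.0029] rms 0.0005 zmax 0.018
cone side 160 [ 0.4136 -0.1539] rms 0.0014 zmax 0.027
cone scene 112 [ 0.4153 -0.1547] rms 0.0036 zmax 0.027
cone wrist 603 [ 0.4146 -0.1568] rms 0.0006 zmax 0.027
weight side 97 [ 0.3951 -0.2999] rms 0.0018 zmax 0.016
weight scene 76 [ 0.3963 -0.3016] rms 0.0011 zmax 0.017
weight wrist 0
knob side 31 [ 0.3952 -0.2994] rms 0.0016 zmax 0.045
knob scene 28 [ 0.3964 -0.3019] rms 0.0008 zmax 0.045
knob wrist 0
post side 157 [0.5512 0.2789] rms 0.0009 zmax 0.058
post scene 0
post wrist 0
side board 6951 ((0.5515444278717041, 0.20129051804542542), (0.25687703490257263, 0.3719046413898468), 67.64099884033203)
side bocal 391
[0.368  0.1296 0.1362 0.1431 0.0134]
[0.3768 0.1294 0.1412 0.1495 0.0131]
[0.3854 0.1358 0.1471 0.1527 0.0137]
[0.3942 0.142  0.151  0.1556 0.0132]
[0.4029 0.1459 0.1533 0.1577 0.0135]
[0.4121 0.146  0.1544 0.1575 0.0152]
[0.4215 0.1458 0.1534 0.1581 0.0127]
[0.4305 0.1469 0.1553 0.1597 0.013 ]
[0.4392 0.1485 0.1553 0.1593 0.0148]
[0.448  0.1507 0.1565 0.1605 0.0151]
[0.457  0.1512 0.1565 0.1613 0.0145]
scene board 1900 ((0.5670477151870728, 0.16495555639266968), (0.3313905596733093, 0.21680006384849548), 42.43904495239258)
scene bocal 175
[0.3735 0.1258 0.128  0.1354 0.0124]
[0.3819 0.1239 0.1324 0.1427 0.0124]
[0.3907 0.1333 0.1396 0.1476 0.0146]
[0.4    0.1372 0.1417 0.1497 0.0126]
[0.4083 0.1393 0.1447 0.1506 0.0122]
[0.4174 0.1407 0.1452 0.1547 0.0136]
[0.4253 0.1413 0.1456 0.1523 0.0127]
[0.4345 0.1405 0.1457 0.151  0.014 ]
[0.4435 0.1428 0.1459 0.1535 0.012 ]
[0.4522 0.1434 0.1481 0.1535 0.0153]
[0.4614 0.1419 0.1479 0.1548 0.0139]
```

```bash
cat > d.py <<'E'
from h import *
for n,box in [('side',(222,262,290,325)),('wrist',(170,255,30,120)),('scene',(390,430,230,265))]:
    c=np.load(f'{n}0.npz'); im=c['img'].astype(int); W=c['W']
    u0,u1,v0,v1=box
    s=im[v0:v1,u0:u1]; w=W[v0:v1,u0:u1]
    hsv=cv2.cvtColor(c['img'],cv2.COLOR_BGR2HSV)[v0:v1,u0:u1]
    m=(hsv[...,1]<160)&(w[...,2]>.0125)&(w[...,2]<.019)&(hsv[...,1]>40)
    p=w[m]; print(n,len(p),np.round(np.nanmedian(p,0),4))
    if len(p)>5:
        print(cv2.minEnclosingCircle(p[:,:2].astype(np.float32)), np.round(np.percentile(p,[2,98],axis=0),4).tolist())
# board edges from side: long sides x extents per y
c=np.load('side0.npz');W=c['W']
m=np.zeros(W.shape[:2],bool); m[285:420,200:285]=1
m&=(W[...,2]>.008)&(W[...,2]<.016)
hsv=cv2.cvtColor(c['img'],cv2.COLOR_BGR2HSV); m&=hsv[...,1]>90
p=W[m]; print(len(p),cv2.minAreaRect(p[:,:2].astype(np.float32)))
for n in ['side','scene','wrist']:
    W=np.load(f'{n}0.npz')['W'].reshape(-1,3)
    m=(np.abs(W[:,0]-.573)<.12)&(np.abs(W[:,1]+.165)<.12)&(W[:,2]>.045)&(W[:,2]<.14); w=W[m]
    print(n,len(w),np.round(w.min(0),3),np.round(w.max(0),3))
    # lid plane ransac
    rng=np.random.default_rng(0);best=None
    for _ in range(400):
        q=w[rng.choice(len(w),3,False)]; nn=np.cross(q[1]-q[0],q[2]-q[0]); l=np.linalg.norm(nn)
        if l<1e-6: continue
        nn/=l
        if abs(nn[2])<.8: continue
        i=np.abs((w-q[0])@nn)<.002
        if best is None or i.sum()>best.sum(): best=i
    q=w[best]; cc=q.mean(0); nn=np.linalg.svd(q-cc,full_matrices=False)[2][2]; nn*=np.sign(nn[2])
    print(' plane',best.sum(),cc.round(4),nn.round(4),'tilt',np.arccos(nn[2]).round(3),'az',np.arctan2(nn[1],nn[0]).round(3), cv2.minAreaRect(q[:,:2].astype(np.float32)))
    pl=w[(((w-cc)@nn)>.01)]; 
    if len(pl): print(' pull',len(pl),pl.min(0).round(4),pl.max(0).round(4))
E
python3 d.py
```

```text
side 614 [0.5756 0.1146 0.015 ]
((0.5779969096183777, 0.11397211998701096), 0.04553087428212166) [[0.5478, 0.086, 0.0127], [0.6031, 0.1443, 0.0175]]
wrist 72 [0.5799 0.0917 0.0159]
((0.5766671895980835, 0.104840487241745), 0.02614353969693184) [[0.5559, 0.0831, 0.0146], [0.5974, 0.1284, 0.0173]]
scene 811 [0.5765 0.1123 0.0146]
((0.5776148438453674, 0.1237553283572197), 0.0570874884724617) [[0.5306, 0.0778, 0.0126], [0.6254, 0.1663, 0.0186]]
7143 ((0.5636341571807861, 0.19606056809425354), (0.11018234491348267, 0.24284064769744873), 8.705706596374512)
side 2210 [ 0.509 -0.237  0.045] [ 0.647 -0.094  0.119]
 plane 1551 [ 0.579  -0.1607  0.0691] [ 0.2062 -0.0296  0.9781] tilt 0.21 az -0.142 ((0.576044499874115, -0.1668148934841156), (0.132919043302536, 0.11859580129384995), 82.18016815185547)
 pull 118 [ 0.5206 -0.1706  0.0914] [ 0.5378 -0.1476  0.1191]
scene 4425 [ 0.512 -0.243  0.045] [ 0.65  -0.099  0.121]
 plane 3214 [ 0.581  -0.172   0.0702] [ 0.2142 -0.0339  0.9762] tilt 0.219 az -0.157 ((0.5788701176643372, -0.17022749781608582), (0.13051149249076843, 0.11820189654827118), 81.71868133544922)
 pull 116 [ 0.5258 -0.1734  0.0911] [ 0.5402 -0.1541  0.1214]
wrist 10234 [ 0.527 -0.242  0.045] [ 0.648 -0.098  0.084]
 plane 8732 [ 0.5975 -0.1693  0.0666] [ 0.209  -0.0281  0.9775] tilt 0.212 az -0.134 ((0.5778523683547974, -0.17033064365386963), (0.13174356520175934, 0.1175084039568901), 82.09635925292969)
```

```bash
python3 - <<'E'
import plant
print([ (k,getattr(plant,k)) for k in dir(plant) if not k.startswith('__')])
print(plant.get_state().keys())
E
cat > lid.py <<'E'
import numpy as np
HX,HY,YAW=.6343,-.178,-.14
def grip(th,a=.114,h=.036):
    x=-a*np.cos(th)+h*np.sin(th); z=.05+a*np.sin(th)+h*np.cos(th)
    return np.array([HX+x*np.cos(YAW),HY+x*np.sin(YAW),z])
E
python3 -c "
from lid import *
for t in np.arange(0,1.7,.1): print(round(t,2),(grip(t)-[0,0,.011]).round(4))"
```

```text
[('Unreachable', <class 'plant.Unreachable'>), ('get_state', <function make.<locals>.<lambda> at 0x7fe36e97c5e0>), ('read_camera', <function make.<locals>.drawn_camera at 0x7fe36e97c0e0>), ('sign_off', <function connect.<locals>.done at 0x7fe36e8ef740>), ('tips_ahead', 0.008)]
dict_keys(['time', 'qpos', 'dq', 'joint_efforts', 'eef_pos', 'tcp_rot', 'contact_force', 'wrist_torque', 'opening'])
0.0 [ 0.5214 -0.1621  0.075 ]
0.1 [ 0.5255 -0.1627  0.0862]
0.2 [ 0.5307 -0.1634  0.0969]
0.3 [ 0.537  -0.1643  0.1071]
0.4 [ 0.5442 -0.1653  0.1166]
0.5 [ 0.5523 -0.1664  0.1252]
0.6 [ 0.5613 -0.1677  0.1331]
0.7 [ 0.5709 -0.1691  0.14  ]
0.8 [ 0.5812 -0.1705  0.1459]
0.9 [ 0.5921 -0.172   0.1507]
1.0 [ 0.6033 -0.1736  0.1544]
1.1 [ 0.6149 -0.1753  0.1569]
1.2 [ 0.6266 -0.1769  0.1583]
1.3 [ 0.6385 -0.1786  0.1585]
1.4 [ 0.6502 -0.1802  0.1575]
1.5 [ 0.6619 -0.1819  0.1553]
1.6 [ 0.6732 -0.1835  0.1519]
```

Emit:
{"fn": "move_arm", "kwargs": {
  "linear": [
    [-0.012,-0.0136,-0.005],
    [-0.012,-0.0136,-0.005],
    [-0.012,-0.0136,-0.005],
    [-0.012,-0.0136,-0.005],
    [-0.012,-0.0136,-0.005],
    [-0.012,-0.0136,-0.005],
    [-0.012,-0.0136,-0.005],
    [-0.012,-0.0136,-0.005],
    [-0.012,-0.0136,-0.005],
    [-0.012,-0.0136,-0.005],
    [-0.012,-0.0136,-0.005],
    [-0.012,-0.0136,-0.005],
    [0,0,0]
  ],
  "twist": [
    [0,0,6.83],
    [0,0,6.83],
    [0,0,6.83],
    [0,0,6.83],
    [0,0,6.83],
    [0,0,6.83],
    [0,0,6.83],
    [0,0,6.83],
    [0,0,6.83],
    [0,0,6.83],
    [0,0,6.83],
    [0,0,6.83],
    [0,0,0]
  ],
  "grip": 0.6
}}

```text
time: 1.23
eef_pos: [0.5204, -0.1666, 0.147]
tcp_rot: [0.036, 0.999, -0.0, -0.005]
contact_force: [0.3, -0.4, -0.5]
opening: 0.596
```

```bash
cat >> h.py <<'E'
def pose():
    s=st(); M=R.from_quat(s['tcp_rot']).as_matrix(); print('toolz',M[:,2].round(3),'yaw_y',np.degrees(np.arctan2(M[1,1],M[0,1])).round(1)); return s
def snap(n,name,save=True):
    c=read_camera(n); cv2.imwrite(f'pics/{name}.png',c['img']); W=cloud(c); np.savez(f'{name}.npz',W=W,img=c['img']); return c,W
E
python3 -c "
from h import *
pose(); snap('wrist','w1')"
```

```text
t 1.23 pos [ 0.5204 -0.1666  0.147 ] q [-0.493  0.079  1.948 -0.006  1.124 -1.99 ] F [ 0.3 -0.4 -0.5] op 0.596
toolz [-0.01 -0.   -1.  ] yaw_y 85.9
```

View pics/w1.png

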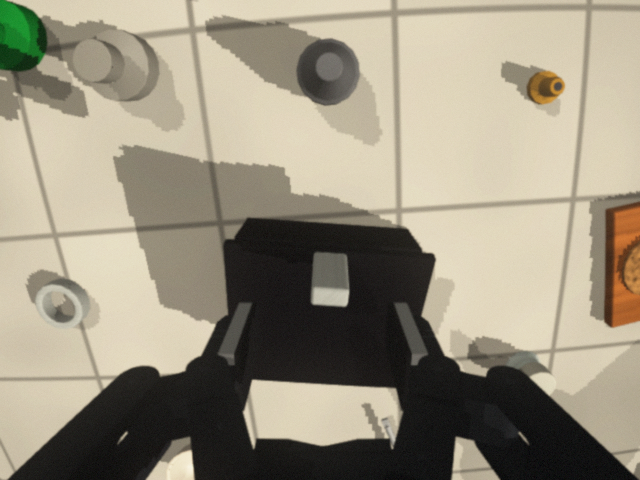

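```bash
python3 -c "
from h import *
d=np.load('w1.npz');W=d['W'];w=W[250:306,308:350].reshape(-1,3)
w=w[np.isfinite(w[:,2])]
t=w[w[:,2]>w[:,2].max()-.006];print('top',t.mean(0).round(4),t.min(0).round(4),t.max(0).round(4));print(w[w[:,2]>.09].min(0).round(4),w[w[:,2]>.09].max(0).round(4))
m=W[160:385,150:440].reshape(-1,3);m=m[(m[:,2]>.05)&(m[:,2]<.09)];print(cv2.minAreaRect(m[:,:2].astype(np.float32)))
from lid import *
print(grip(.213,h=.045),grip(.213,h=.036))
# cone, weight, nipS
from scipy.optimize import least_squares
for nm,x,y,zl,zh,r in [('cone',.414,-.155,.004,.027,.021),('weight',.396,-.3,.004,.017,.024),('knob',.396,-.3,.035,.047,.013),('nipS',.431,.004,.009,.02,.007)]:
    q=W.reshape(-1,3);q=q[(np.hypot(q[:,0]-x,q[:,1]-y)<.035)&(q[:,2]>zl)&(q[:,2]<zh)]
    if len(q)<15: print(nm,len(q)); continue
    f=least_squares(lambda p:np.hypot(q[:,0]-p[0],q[:,1]-p[1])-r,[x,y],loss='soft_l1',f_scale=.001); print(nm,len(q),f.x.round(4),np.sqrt(np.mean(f.fun**2)).round(4))
"
```

```text
top [ 0.5314 -0.1643  0.1177] [ 0.525  -0.1748  0.1146] [ 0.5389 -0.1542  0.1206]
[ 0.5197 -0.1748  0.09  ] [ 0.5389 -0.1532  0.1206]
((0.5795636177062988, -0.17109695076942444), (0.12982119619846344, 0.12375164777040482), 81.8564224243164)
[ 0.53338606 -0.16377902  0.11808186] [ 0.53150213 -0.16351353  0.10928525]
cone 15 [ 0.4144 -0.1561] 0.0001
weight 474 [ 0.396  -0.3024] 0.0004
knob 361 [ 0.3961 -0.3022] 0.0004
nipS 188 [0.4315 0.0033] 0.0005
```

Emit:
{"fn": "move_arm", "kwargs": {
  "linear": [
    [0.005,0.001,0],
    [0.005,0.001,0],
    [0,0,0],
    [0,0,-0.015],
    [0,0,-0.015],
    [0,0,-0.015],
    [0,0,0],
    [0,0,0]
  ],
  "twist": [
    [0,0,-2],
    [0,0,-2],
    [0,0,0],
    [0,0,0],
    [0,0,0],
    [0,0,0],
    [0,0,0],
    [0,0,0]
  ]
}}

```text
time: 1.95
eef_pos: [0.5366, -0.1605, 0.1046]
tcp_rot: [0.079, 0.997, 0.0, -0.001]
contact_force: [-0.1, 0.1, 0.4]
opening: 0.605
```

```bash
python3 -c "
from h import *
pose()"
```

```text
t 1.95 pos [ 0.5366 -0.1605  0.1046] q [-4.720e-01  1.560e-01  1.948e+00 -1.000e-03  1.039e+00 -1.883e+00] F [-0.1  0.1  0.4] op 0.605
toolz [-0.002  0.    -1.   ] yaw_y 80.9
```

Emit:
{"fn": "move_arm", "kwargs": {
  "linear": [
    [-0.003,-0.002,-0.004],
    [-0.002,-0.001,-0.003],
    [0,0,0],
    [0,0,0]
  ],
  "twist": [
    [0,0,1],
    [0,0,0],
    [0,0,0],
    [0,0,0]
  ]
}}

```text
time: 2.28
eef_pos: [0.5327, -0.1636, 0.0997]
tcp_rot: [0.069, 0.998, -0.001, 0.001]
contact_force: [0.3, 0.6, 0.4]
opening: 0.602
```

Good; close gently.

Emit:
{"fn": "move_arm", "kwargs": {
  "linear": [
    [-0.001,0,-0.001],
    [0,0,0],
    [0,0,0],
    [0,0,0],
    [0,0,0],
    [0,0,0],
    [0,0,0],
    [0,0,0]
  ],
  "twist": [
    [0,0,0],
    [0,0,0],
    [0,0,0],
    [0,0,0],
    [0,0,0],
    [0,0,0],
    [0,0,0],
    [0,0,0]
  ],
  "grip": 0,
  "force": 30
}}

```text
time: 2.95
eef_pos: [0.5322, -0.1639, 0.1001]
tcp_rot: [0.07, 0.998, -0.001, 0.002]
contact_force: [-0.1, 0.7, -0.4]
opening: 0.213
```

Emit:
{"fn": "move_arm", "kwargs": {
  "linear": [
    [0.0063,-0.0009,0.0102],
    [0.0072,-0.001,0.0095],
    [0.0081,-0.0011,0.0086],
    [0.009,-0.0013,0.0079],
    [0,0,0]
  ],
  "twist": [
    [0,0,0],
    [0,0,0],
    [0,0,0],
    [0,0,0],
    [0,0,0]
  ]
}}

```text
time: 3.37
eef_pos: [0.5657, -0.1687, 0.1359]
tcp_rot: [0.07, 0.998, -0.001, 0.003]
contact_force: [2.9, 0.4, -2.9]
opening: 0.2
```

Emit:
{"fn": "move_arm", "kwargs": {
  "linear": [
    [0.008,-0.001,0.005],
    [0.0095,-0.0015,0.005],
    [0.0105,-0.0015,0.0045],
    [0.011,-0.0016,0.0037],
    [0.0115,-0.0017,0.0025],
    [0,0,0]
  ],
  "twist": [
    [0,0,0],
    [0,0,0],
    [0,0,0],
    [0,0,0],
    [0,0,0],
    [0,0,0]
  ]
}}

```text
time: 3.87
eef_pos: [0.613, -0.1755, 0.1569]
tcp_rot: [0.069, 0.998, 0.0, -0.008]
contact_force: [0.7, -0.3, -3.0]
opening: 0.199
```

Emit:
{"fn": "move_arm", "kwargs": {
  "linear": [
    [0.0115,-0.0016,0.0014],
    [0.0118,-0.0016,0.0002],
    [0.0117,-0.0016,-0.001],
    [0.0117,-0.0017,-0.002],
    [0.011,-0.0016,-0.003],
    [0,0,0],
    [0,0,0]
  ],
  "twist": [
    [0,0,0],
    [0,0,0],
    [0,0,0],
    [0,0,0],
    [0,0,0],
    [0,0,0],
    [0,0,0]
  ]
}}

```text
time: 4.45
eef_pos: [0.6671, -0.1833, 0.1563]
tcp_rot: [0.069, 0.997, 0.0, -0.017]
contact_force: [-0.9, -1.1, -0.9]
opening: 0.195
```

```bash
python3 -c "
from h import *
pose(); snap('side','s2')"
```

```text
t 4.45 pos [ 0.6671 -0.1833  0.1563] q [-0.41   0.391  1.557 -0.012  1.227 -1.839] F [-0.9 -1.1 -0.9] op 0.195
toolz [-0.035  0.003 -0.999] yaw_y 82.1
```

View pics/s2.png

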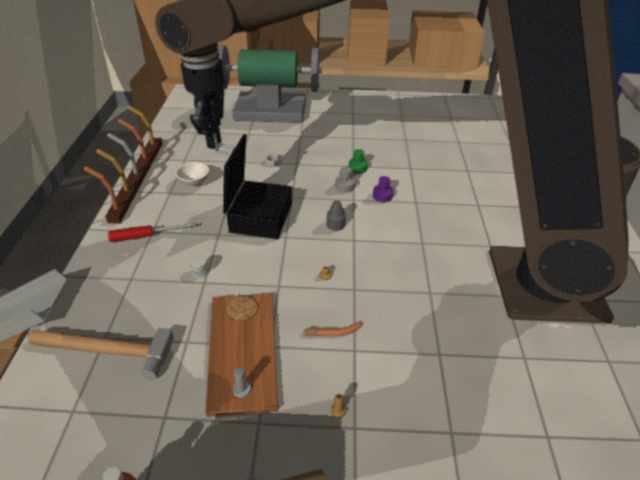

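Emit:
{"fn": "move_arm", "kwargs": {
  "linear": [
    [0,0,0],
    [0,0,0],
    [0,0,0],
    [0,0,0],
    [0,0,0.01],
    [0,0,0.02],
    [0,0,0.03],
    [0,0,0.03],
    [-0.01,0.02,0.01],
    [-0.018,0.033,0],
    [-0.018,0.033,0],
    [-0.018,0.033,0],
    [-0.018,0.033,0],
    [-0.018,0.033,0],
    [-0.018,0.033,0],
    [-0.018,0.033,0],
    [-0.018,0.033,0]
  ],
  "twist": [
    [0,0,0],
    [0,0,0],
    [0,0,0],
    [0,0,0],
    [0,0,0],
    [0,0,0],
    [0,0,0],
    [0,0,0],
    [0,-2,0],
    [0,0,0],
    [0,0,0],
    [0,0,0],
    [0,0,0],
    [0,0,0],
    [0,0,0],
    [0,0,0],
    [0,0,0]
  ],
  "grip": 0.6
}}

```text
time: 5.92
eef_pos: [0.5071, 0.1038, 0.2779]
tcp_rot: [0.075, 0.997, 0.0, 0.012]
contact_force: [0.3, 0.6, 0.4]
opening: 0.602
```

```bash
python3 -c "
from h import *
pose()"
```

```text
t 5.92 pos [0.5071 0.1038 0.2779] q [ 6.000e-03 -1.240e-01  1.902e+00 -1.000e-03  1.339e+00 -1.414e+00] F [0.3 0.6 0.4] op 0.602
toolz [ 0.025 -0.001 -1.   ] yaw_y 81.4
```

Emit:
{"fn": "move_arm", "kwargs": {
  "linear": [
    [-0.0107,0.0193,-0.01],
    [-0.0107,0.0193,-0.016],
    [-0.0107,0.0193,-0.016],
    [-0.0107,0.0193,-0.016],
    [-0.0107,0.0193,-0.016],
    [-0.0107,0.0193,-0.016],
    [-0.0107,0.0193,-0.016],
    [-0.0107,0.0193,-0.016],
    [-0.0107,0.0193,-0.016],
    [0,0,0],
    [0,0,0]
  ],
  "twist": [
    [0,1.4,0],
    [0,0,0],
    [0,0,0],
    [0,0,0],
    [0,0,0],
    [0,0,0],
    [0,0,0],
    [0,0,0],
    [0,0,0],
    [0,0,0],
    [0,0,0]
  ]
}}

```text
time: 6.83
eef_pos: [0.4043, 0.2924, 0.1523]
tcp_rot: [0.07, 0.997, 0.004, 0.013]
contact_force: [-0.9, -0.5, -0.1]
opening: 0.594
```

```bash
cat > fit.py <<'E'
from h import *
from scipy.optimize import least_squares
def fit(W,x,y,zl,zh,r,rad=.035,nm=''):
    q=W.reshape(-1,3);q=q[(np.hypot(q[:,0]-x,q[:,1]-y)<rad)&(q[:,2]>zl)&(q[:,2]<zh)]
    if len(q)<15: print(nm,len(q)); return
    f=least_squares(lambda p:np.hypot(q[:,0]-p[0],q[:,1]-p[1])-r,[x,y],loss='soft_l1',f_scale=.001); print(nm,len(q),f.x.round(4),np.sqrt(np.mean(f.fun**2)).round(4)); return f.x
E
python3 -c "
from fit import *
pose(); c,W=snap('wrist','w2'); fit(W,.3995,.299,.01,.037,.007,.025,'nipL')"
```

```text
t 6.83 pos [0.4043 0.2924 0.1523] q [ 0.426 -0.058  2.075 -0.007  1.097 -1.002] F [-0.9 -0.5 -0.1] op 0.594
toolz [ 0.027  0.006 -1.   ] yaw_y 82.0
nipL 174 [0.4012 0.2969] 0.0002
```

View pics/w2.png

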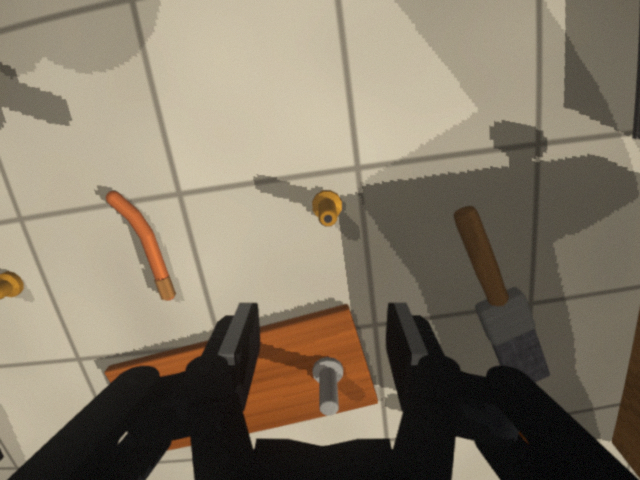

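Emit:
{"fn": "move_arm", "kwargs": {
  "linear": [
    [-0.002,0.003,-0.02],
    [-0.001,0.002,-0.03],
    [0,0,-0.03],
    [0,0,-0.012],
    [0,0,0],
    [0,0,0]
  ],
  "twist": [
    [0,1.5,0],
    [0,0,0],
    [0,0,0],
    [0,0,0],
    [0,0,0],
    [0,0,0]
  ]
}}

```text
time: 7.38
eef_pos: [0.4119, 0.2959, 0.0689]
tcp_rot: [0.073, 0.997, 0.007, 0.009]
contact_force: [0.6, 1.2, 0.9]
opening: 0.601
```

```bash
python3 -c "
from fit import *
pose(); c,W=snap('wrist','w3'); fit(W,.4008,.2975,.01,.037,.007,.025,'nipL')"
```

```text
t 7.38 pos [0.4119 0.2959 0.0689] q [ 0.421  0.082  2.108  0.005  0.929 -1.006] F [0.6 1.2 0.9] op 0.601
toolz [ 0.02   0.013 -1.   ] yaw_y 81.6
nipL 399 [0.4012 0.297 ] 0.0002
```

Emit:
{"fn": "move_arm", "kwargs": {
  "linear": [
    [-0.005,0.0005,0],
    [-0.004,0.0005,0],
    [0,0,0],
    [0,0,-0.01],
    [0,0,-0.01],
    [0,0,0],
    [0,0,0]
  ],
  "twist": [
    [-0.7,1,0],
    [0,0,0],
    [0,0,0],
    [0,0,0],
    [0,0,0],
    [0,0,0],
    [0,0,0]
  ]
}}

```text
time: 8.02
eef_pos: [0.4073, 0.2986, 0.0547]
tcp_rot: [0.074, 0.997, 0.003, 0.007]
contact_force: [-0.1, -0.1, -0.3]
opening: 0.6
```

Emit:
{"fn": "move_arm", "kwargs": {
  "linear": [
    [-0.004,0,0],
    [-0.004,-0.001,0],
    [-0.001,0,-0.01],
    [-0.001,0,-0.01],
    [-0.001,0,-0.01],
    [0,0,0],
    [0,0,0]
  ],
  "twist": [
    [0,0.8,0],
    [0,0,0],
    [0,0,0],
    [0,0,0],
    [0,0,0],
    [0,0,0],
    [0,0,0]
  ]
}}

```text
time: 8.6
eef_pos: [0.3938, 0.297, 0.0202]
tcp_rot: [0.074, 0.997, 0.002, -0.002]
contact_force: [0.6, 0.3, 0.2]
opening: 0.602
```

Emit:
{"fn": "move_arm", "kwargs": {
  "linear": [
    [0.004,0,0],
    [0.002,0,0],
    [0,0,0],
    [0,0,0]
  ],
  "twist": [
    [0,0,0],
    [0,0,0],
    [0,0,0],
    [0,0,0]
  ]
}}

```text
time: 8.93
eef_pos: [0.4007, 0.297, 0.0199]
tcp_rot: [0.074, 0.997, 0.002, -0.002]
contact_force: [-0.2, -0.4, 0.5]
opening: 0.599
```

Centred; close.

Emit:
{"fn": "move_arm", "kwargs": {
  "linear": [
    [0,0,0],
    [0,0,0],
    [0,0,0],
    [0,0,0],
    [0,0,0],
    [0,0,0],
    [0,0,0],
    [0,0,0],
    [0,0,0.01],
    [0,0,0.03],
    [0,0,0.03],
    [0,0,0.03],
    [0,0,0.03],
    [0,0,0.03],
    [0,0,0]
  ],
  "twist": [
    [0,0,0],
    [0,0,0],
    [0,0,0],
    [0,0,0],
    [0,0,0],
    [0,0,0],
    [0,0,0],
    [0,0,0],
    [0,0,0],
    [0,0,0],
    [0,0,0],
    [0,0,0],
    [0,0,0],
    [0,0,0],
    [0,0,0]
  ],
  "grip": 0,
  "force": 35
}}

```text
time: 10.18
eef_pos: [0.3967, 0.2952, 0.1887]
tcp_rot: [0.074, 0.997, 0.0, -0.005]
contact_force: [0.3, 0.9, 0.5]
opening: 0.114
```

```bash
python3 -c "
from fit import *
pose(); c,W=snap('wrist','w4')"
```

```text
t 10.18 pos [0.3967 0.2952 0.1887] q [ 0.431 -0.089  2.034  0.006  1.205 -0.994] F [0.3 0.9 0.5] op 0.114
toolz [-0.01   0.002 -1.   ] yaw_y 81.5
```

View pics/w4.png

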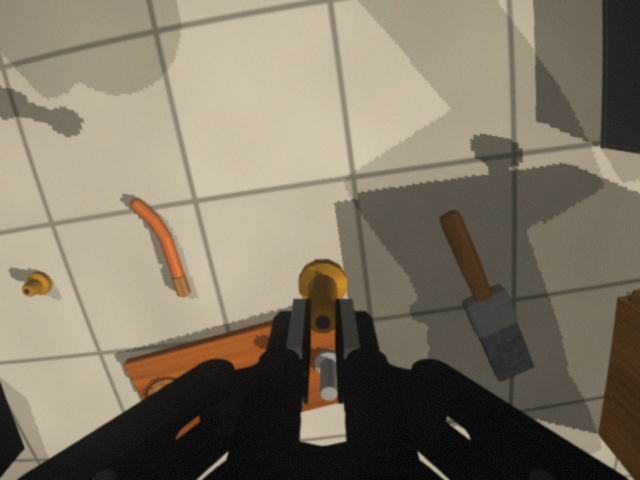

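Emit:
{"fn": "move_arm", "kwargs": {
  "linear": [
    [0.012,-0.033,0.01],
    [0.012,-0.033,0],
    [0.012,-0.033,0],
    [0.012,-0.033,0],
    [0.012,-0.033,0],
    [0.012,-0.033,0],
    [0.012,-0.033,0],
    [0.012,-0.033,0],
    [0.012,-0.033,0],
    [0.012,-0.033,0],
    [0.012,-0.033,0],
    [0.012,-0.033,0],
    [0.012,-0.033,0],
    [0,0,0],
    [0,0,0]
  ],
  "twist": [
    [0,0,0],
    [0,0,0],
    [0,0,0],
    [0,0,0],
    [0,0,0],
    [0,0,0],
    [0,0,0],
    [0,0,0],
    [0,0,0],
    [0,0,0],
    [0,0,0],
    [0,0,0],
    [0,0,0],
    [0,0,0],
    [0,0,0]
  ]
}}

```text
time: 11.48
eef_pos: [0.5414, -0.1535, 0.1797]
tcp_rot: [0.071, 0.997, 0.003, -0.02]
contact_force: [0.1, 0.5, -0.4]
opening: 0.114
```

```bash
python3 -c "
from fit import *
pose()"
```

```text
t 11.48 pos [ 0.5414 -0.1535  0.1797] q [-0.452  0.098  1.864 -0.011  1.219 -1.877] F [ 0.1  0.5 -0.4] op 0.114
toolz [-0.04   0.008 -0.999] yaw_y 81.9
```

Emit:
{"fn": "move_arm", "kwargs": {
  "linear": [
    [0.009,-0.005,0],
    [0.009,-0.005,0],
    [0.006,-0.004,0],
    [0,0,0],
    [0,0,-0.025],
    [0,0,-0.025],
    [0,0,-0.025],
    [0,0,0],
    [0,0,0]
  ],
  "twist": [
    [-0.4,-1,0],
    [0,-1,0],
    [0,0,0],
    [0,0,0],
    [0,0,0],
    [0,0,0],
    [0,0,0],
    [0,0,0],
    [0,0,0]
  ]
}}

```text
time: 12.23
eef_pos: [0.5684, -0.1625, 0.1029]
tcp_rot: [0.067, 0.998, 0.0, -0.0]
contact_force: [-0.5, 1.3, -0.7]
opening: 0.116
```

```bash
python3 -c "
from fit import *
pose(); snap('wrist','w5'); snap('scene','sc5')"
```

```text
t 12.23 pos [ 0.5684 -0.1625  0.1029] q [-4.500e-01  2.220e-01  1.874e+00  1.000e-03  1.046e+00 -1.888e+00] F [-0.5  1.3 -0.7] op 0.116
toolz [-0.     0.001 -1.   ] yaw_y 82.3
```

View pics/w5.png

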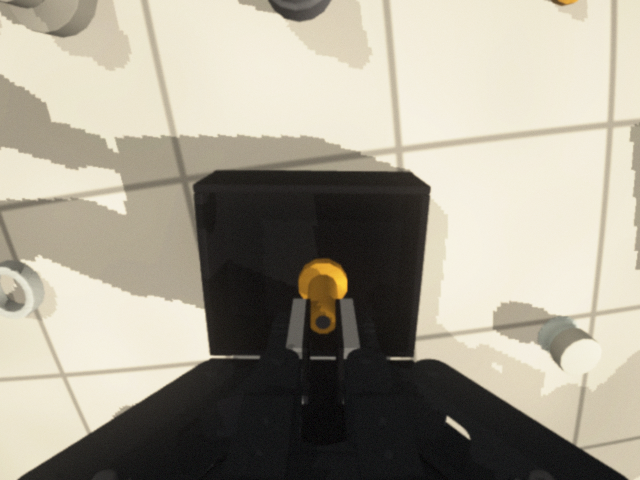

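Emit:
{"fn": "move_arm", "kwargs": {
  "linear": [
    [0,-0.005,-0.01],
    [0,0,-0.02],
    [0,0,-0.02],
    [0,0,-0.01],
    [0,0,0],
    [0,0,0]
  ],
  "twist": [
    [0,0,0],
    [0,0,0],
    [0,0,0],
    [0,0,0],
    [0,0,0],
    [0,0,0]
  ]
}}

```text
time: 12.83
eef_pos: [0.5746, -0.1716, 0.0502]
tcp_rot: [0.066, 0.998, -0.003, 0.009]
contact_force: [1.2, -0.5, -0.0]
opening: 0.119
```

Emit:
{"fn": "move_arm", "kwargs": {
  "linear": [
    [-0.003,0.001,-0.01],
    [-0.001,0,-0.01],
    [0,0,-0.003],
    [0,0,0],
    [0,0,0]
  ],
  "twist": [
    [0,1,0],
    [0,0,0],
    [0,0,0],
    [0,0,0],
    [0,0,0]
  ]
}}

```text
time: 13.25
eef_pos: [0.5725, -0.1718, 0.0285]
tcp_rot: [0.066, 0.998, -0.005, 0.002]
contact_force: [-1.3, 0.1, -1.2]
opening: 0.115
```

Emit:
{"fn": "move_arm", "kwargs": {
  "linear": [
    [0,0,-0.003],
    [0,0,0],
    [0,0,0]
  ],
  "twist": [
    [0,0,0],
    [0,0,0],
    [0,0,0]
  ]
}}

```text
time: 13.5
eef_pos: [0.5737, -0.1724, 0.0267]
tcp_rot: [0.066, 0.998, -0.006, 0.003]
contact_force: [-0.0, -0.5, 0.4]
opening: 0.124
```

Emit:
{"fn": "move_arm", "kwargs": {
  "linear": [
    [0,0,0],
    [0,0,0],
    [0,0,0],
    [0,0,0],
    [0,0,0],
    [0,0,0.01],
    [0,0,0.02],
    [0,0,0.02],
    [0,0,0.02],
    [0,0,0.03],
    [-0.005,0,0.03],
    [-0.005,0,0.03],
    [-0.005,0,0.02],
    [0,0,0]
  ],
  "twist": [
    [0,0,0],
    [0,0,0],
    [0,0,0],
    [0,0,0],
    [0,0,0],
    [0,0,0],
    [0,0,0],
    [0,0,0],
    [0,0,0],
    [0,0,0],
    [0,0,0],
    [0,0,0],
    [0,0,0],
    [0,0,0]
  ],
  "grip": 0.45
}}

```text
time: 14.67
eef_pos: [0.5548, -0.1704, 0.2183]
tcp_rot: [0.066, 0.998, -0.005, 0.002]
contact_force: [0.2, -0.2, 0.5]
opening: 0.45
```

```bash
python3 -c "
from fit import *
pose(); snap('wrist','w6'); c,W=snap('side','sd6')
m=W[140:215,205:260].reshape(-1,3);m=m[(m[:,2]>.065)&(m[:,2]<.25)];print(m.min(0).round(3),m.max(0).round(3))
for z in np.arange(.07,.19,.01):
    q=m[(m[:,2]>=z)&(m[:,2]<z+.01)]
    if len(q): print(round(z,3),len(q),np.median(q,0).round(4),q.min(0).round(3),q.max(0).round(3))
cv2.imwrite('pics/sd6c.png',cv2.resize(c['img'][90:260,150:350],None,fx=4,fy=4))"
```

```text
t 14.67 pos [ 0.5548 -0.1704  0.2183] q [-0.469  0.075  1.816 -0.009  1.244 -1.905] F [ 0.2 -0.2  0.5] op 0.45
toolz [ 0.002 -0.011 -1.   ] yaw_y 82.4
[ 0.611 -0.239  0.065] [ 0.664 -0.108  0.174]
0.07 77 [ 0.6325 -0.1564  0.0752] [ 0.621 -0.236  0.07 ] [ 0.647 -0.11   0.08 ]
0.08 78 [ 0.6316 -0.1558  0.0851] [ 0.62  -0.234  0.08 ] [ 0.646 -0.11   0.09 ]
0.09 86 [ 0.6301 -0.1587  0.0954] [ 0.618 -0.239  0.09 ] [ 0.645 -0.108  0.1  ]
0.1 84 [ 0.629  -0.1604  0.1051] [ 0.618 -0.239  0.1  ] [ 0.643 -0.109  0.11 ]
0.11 81 [ 0.6282 -0.1537  0.1152] [ 0.616 -0.238  0.11 ] [ 0.642 -0.11   0.119]
0.12 92 [ 0.6272 -0.1527  0.1249] [ 0.616 -0.235  0.12 ] [ 0.641 -0.11   0.13 ]
0.13 81 [ 0.6257 -0.1566  0.1349] [ 0.614 -0.233  0.13 ] [ 0.639 -0.109  0.14 ]
0.14 90 [ 0.6236 -0.1611  0.1455] [ 0.612 -0.238  0.14 ] [ 0.636 -0.108  0.15 ]
0.15 89 [ 0.6235 -0.1617  0.155 ] [ 0.611 -0.237  0.15 ] [ 0.648 -0.108  0.16 ]
0.16 241 [ 0.6277 -0.1681  0.1673] [ 0.613 -0.222  0.16 ] [ 0.664 -0.108  0.17 ]
0.17 98 [ 0.6464 -0.1752  0.1715] [ 0.619 -0.198  0.17 ] [ 0.664 -0.118  0.174]
```

View pics/w6.png

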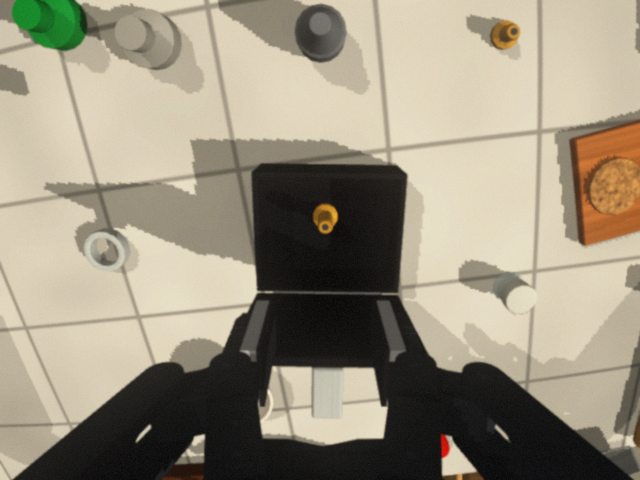

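View pics/sd6c.png

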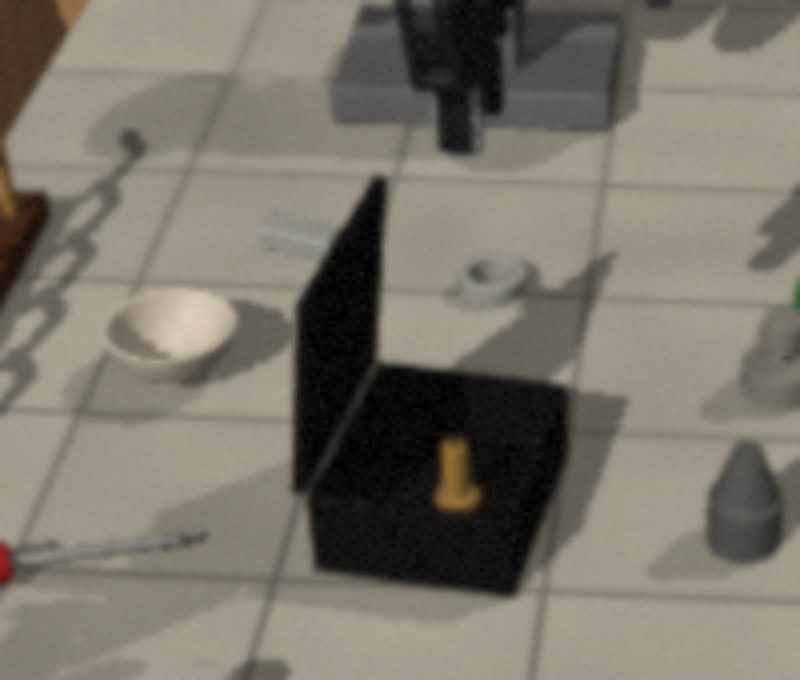

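Emit:
{"fn": "move_arm", "kwargs": {
  "linear": [
    [0.017,-0.002,0],
    [0.017,-0.002,0],
    [0.017,-0.002,0],
    [0.017,-0.002,0],
    [0.017,-0.002,0],
    [0.012,-0.001,0],
    [0,0,0],
    [0,0,0]
  ],
  "twist": [
    [0.6,0,0],
    [0,0,0],
    [0,0,0],
    [0,0,0],
    [0,0,0],
    [0,0,0],
    [0,0,0],
    [0,0,0]
  ],
  "grip": 0.6
}}

```text
time: 15.43
eef_pos: [0.6471, -0.177, 0.1934]
tcp_rot: [0.066, 0.998, 0.007, -0.016]
contact_force: [-0.8, -1.5, 0.4]
opening: 0.599
```

```bash
python3 -c "
from fit import *
pose(); c,W=snap('wrist','w7')
w=W.reshape(-1,3);w=w[(abs(w[:,0]-.65)<.06)&(abs(w[:,1]+.18)<.03)&(w[:,2]>.14)&(w[:,2]<.19)];print(len(w),w.min(0),w.max(0),np.median(w,0))"
```

```text
t 15.43 pos [ 0.6471 -0.177   0.1934] q [-0.419  0.314  1.585  0.002  1.277 -1.858] F [-0.8 -1.5  0.4] op 0.599
toolz [-0.03   0.016 -0.999] yaw_y 82.4
5578 [ 0.61486036 -0.20997829  0.14001096] [ 0.66424311 -0.15001706  0.17587517] [ 0.62860554 -0.18028752  0.17012495]
```

View pics/w7.png

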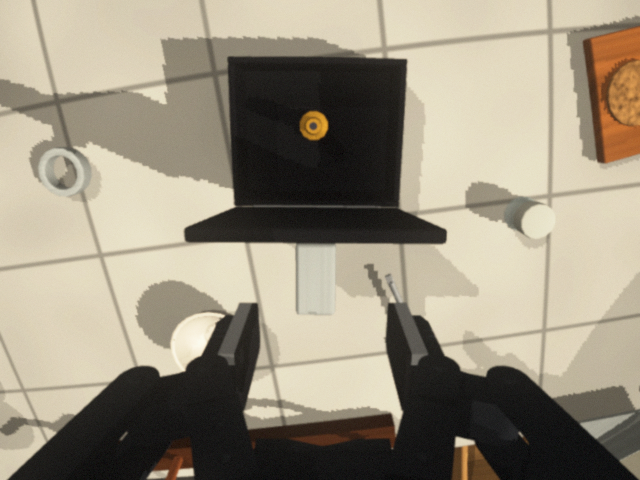

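Emit:
{"fn": "move_arm", "kwargs": {
  "linear": [
    [0.004,-0.002,0],
    [0.003,-0.002,0],
    [0,0,-0.01],
    [0,0,-0.015],
    [0,0,-0.01],
    [0,0,0],
    [0,0,0]
  ],
  "twist": [
    [-0.9,-1,0],
    [0,-0.5,0],
    [0,0,0],
    [0,0,0],
    [0,0,0],
    [0,0,0],
    [0,0,0]
  ]
}}

```text
time: 16.07
eef_pos: [0.6505, -0.1807, 0.1538]
tcp_rot: [0.067, 0.998, -0.0, -0.003]
contact_force: [1.3, 0.2, 0.2]
opening: 0.599
```

Emit:
{"fn": "move_arm", "kwargs": {
  "linear": [
    [0.004,-0.001,0.001],
    [0,0,0],
    [0,0,0],
    [0,0,0],
    [0,0,0],
    [0,0,0],
    [0,0,0],
    [0,0,0]
  ],
  "twist": [
    [0,0,0],
    [0,0,0],
    [0,0,0],
    [0,0,0],
    [0,0,0],
    [0,0,0],
    [0,0,0],
    [0,0,0]
  ],
  "grip": 0,
  "force": 30
}}

```text
time: 16.73
eef_pos: [0.6547, -0.1816, 0.1555]
tcp_rot: [0.067, 0.998, 0.0, -0.003]
contact_force: [0.0, -0.2, -1.4]
opening: 0.214
```

Emit:
{"fn": "move_arm", "kwargs": {
  "linear": [
    [-0.0115,0.0016,0.002],
    [-0.0117,0.0016,0.001],
    [-0.0118,0.0016,-0.0002],
    [-0.0117,0.0016,-0.0014],
    [-0.0112,0.0016,-0.0025],
    [0,0,0]
  ],
  "twist": [
    [0,0,0],
    [0,0,0],
    [0,0,0],
    [0,0,0],
    [0,0,0],
    [0,0,0]
  ]
}}

```text
time: 17.23
eef_pos: [0.6, -0.1737, 0.1545]
tcp_rot: [0.068, 0.998, -0.0, 0.005]
contact_force: [0.9, -0.4, -4.7]
opening: 0.208
```

Emit:
{"fn": "move_arm", "kwargs": {
  "linear": [
    [-0.0105,0.0015,-0.0045],
    [-0.0105,0.0015,-0.0052],
    [-0.01,0.0014,-0.006],
    [-0.0095,0.0013,-0.0068],
    [-0.0085,0.0012,-0.0076],
    [0,0,0]
  ],
  "twist": [
    [0,0,0],
    [0,0,0],
    [0,0,0],
    [0,0,0],
    [0,0,0],
    [0,0,0]
  ]
}}

```text
time: 17.73
eef_pos: [0.559, -0.1678, 0.1363]
tcp_rot: [0.068, 0.998, -0.002, 0.017]
contact_force: [4.2, -0.3, -6.5]
opening: 0.207
```

Emit:
{"fn": "move_arm", "kwargs": {
  "linear": [
    [-0.007,0.001,-0.009],
    [-0.0075,0.001,-0.01],
    [-0.007,0.001,-0.01],
    [0,0,0]
  ],
  "twist": [
    [0,0.8,0],
    [0,0.8,0],
    [0,0,0],
    [0,0,0]
  ]
}}

```text
time: 18.07
eef_pos: [0.5389, -0.165, 0.1171]
tcp_rot: [0.067, 0.998, -0.003, 0.003]
contact_force: [2.3, 0.1, -3.1]
opening: 0.209
```

Emit:
{"fn": "move_arm", "kwargs": {
  "linear": [
    [-0.0065,0.001,-0.01],
    [-0.006,0.001,-0.011],
    [-0.005,0.001,-0.011],
    [-0.004,0.0005,-0.011],
    [0,0,0]
  ],
  "twist": [
    [0,0,0],
    [0,0,0],
    [0,0,0],
    [0,0,0],
    [0,0,0]
  ]
}}

```text
time: 18.48
eef_pos: [0.516, -0.1617, 0.0801]
tcp_rot: [0.066, 0.998, -0.003, -0.002]
contact_force: [1.2, 0.7, 0.1]
opening: 0.206
```

Emit:
{"fn": "move_arm", "kwargs": {
  "linear": [
    [0.002,0,-0.006],
    [0,0,-0.006],
    [0,0,-0.006],
    [0,0,0]
  ],
  "twist": [
    [0,0,0],
    [0,0,0],
    [0,0,0],
    [0,0,0]
  ]
}}

```text
time: 18.82
eef_pos: [0.5129, -0.1614, 0.0699]
tcp_rot: [0.065, 0.998, -0.001, -0.016]
contact_force: [-0.2, 2.7, 0.4]
opening: 0.21
```

```bash
cat > lidfit.py <<'E'
from h import *
def lidfit(W):
    w=W.reshape(-1,3); m=(np.abs(w[:,0]-.578)<.08)&(np.abs(w[:,1]+.17)<.075)&(w[:,2]>.04)&(w[:,2]<.09); w=w[m]
    rng=np.random.default_rng(0);best=None
    for _ in range(300):
        q=w[rng.choice(len(w),3,False)]; nn=np.cross(q[1]-q[0],q[2]-q[0]); l=np.linalg.norm(nn)
        if l<1e-6: continue
        nn/=l
        if abs(nn[2])<.8: continue
        i=np.abs((w-q[0])@nn)<.002
        if best is None or i.sum()>best.sum(): best=i
    q=w[best]; cc=q.mean(0); nn=np.linalg.svd(q-cc,full_matrices=False)[2][2]; nn*=np.sign(nn[2])
    print(' plane',best.sum(),cc.round(4),nn.round(4),'tilt',np.arccos(nn[2]).round(3), cv2.minAreaRect(q[:,:2].astype(np.float32)))
E
python3 -c "
from lidfit import *
pose()
for n in ['side','scene']:
    c,W=snap(n,'l_'+n); lidfit(W)"
```

```text
t 18.82 pos [ 0.5129 -0.1614  0.0699] q [-0.487  0.175  2.001 -0.017  0.994 -1.919] F [-0.2  2.7  0.4] op 0.21
toolz [-0.031  0.001 -1.   ] yaw_y 82.6
 plane 1623 [ 0.5787 -0.1593  0.0578] [ 0.0172 -0.0012  0.9999] tilt 0.017 ((0.573780357837677, -0.16566592454910278), (0.13351717591285706, 0.1204349622130394), 81.29070281982422)
 plane 2980 [ 0.5791 -0.1721  0.0594] [ 0.0188 -0.0023  0.9998] tilt 0.019 ((0.5765249133110046, -0.1696995347738266), (0.1310981661081314, 0.12171699851751328), 81.779052734375)
```

Emit:
{"fn": "move_arm", "kwargs": {
  "linear": [
    [0.002,0,-0.004],
    [0.002,0,-0.004],
    [0,0,0],
    [0,0,0]
  ],
  "twist": [
    [0,-1,0],
    [0,-0.5,0],
    [0,0,0],
    [0,0,0]
  ]
}}

```text
time: 19.25
eef_pos: [0.5133, -0.1614, 0.0707]
tcp_rot: [0.063, 0.998, 0.001, -0.013]
contact_force: [-2.3, 2.8, 1.7]
opening: 0.211
```

Emit:
{"fn": "move_arm", "kwargs": {
  "linear": [
    [0,0,0],
    [0,0,0],
    [0,0,0],
    [0,0,0],
    [0,0,0],
    [0,0,0.01],
    [0,0,0.02],
    [0,0,0.03],
    [0,0,0.03],
    [0,0,0.03],
    [0,0,0]
  ],
  "twist": [
    [0,0,0],
    [0,0,0],
    [0,0,0],
    [0,0,0],
    [0,0,0],
    [0,0,0],
    [0,0,0],
    [0,0,0],
    [0,0,0],
    [0,0,0],
    [0,0,0]
  ],
  "grip": 0.6
}}

```text
time: 20.17
eef_pos: [0.5141, -0.1617, 0.1955]
tcp_rot: [0.063, 0.998, 0.001, -0.013]
contact_force: [0.8, -0.4, 0.1]
opening: 0.602
```

```bash
python3 -c "
from lidfit import *
pose()
for n in ['side','scene','wrist']:
    c,W=snap(n,'l2_'+n); lidfit(W)"
```

```text
t 20.17 pos [ 0.5141 -0.1617  0.1955] q [-0.489  0.02   1.915 -0.01   1.231 -1.93 ] F [ 0.8 -0.4  0.1] op 0.602
toolz [-0.027  0.004 -1.   ] yaw_y 82.8
 plane 1678 [ 0.5767 -0.1607  0.0586] [ 0.03   -0.004   0.9995] tilt 0.03 ((0.5738595724105835, -0.16571572422981262), (0.1337205469608307, 0.1215723529458046), 82.0907974243164)
 plane 3002 [ 0.5797 -0.1719  0.06  ] [ 0.0343 -0.0078  0.9994] tilt 0.035 ((0.5769846439361572, -0.17003677785396576), (0.1307966113090515, 0.12092945724725723), 81.87684631347656)
 plane 18494 [ 0.57   -0.169   0.0599] [ 0.0302 -0.0029  0.9995] tilt 0.03 ((0.5751288533210754, -0.1706952452659607), (0.13032974302768707, 0.12102220952510834), 81.61592864990234)
```

View pics/l2_wrist.png

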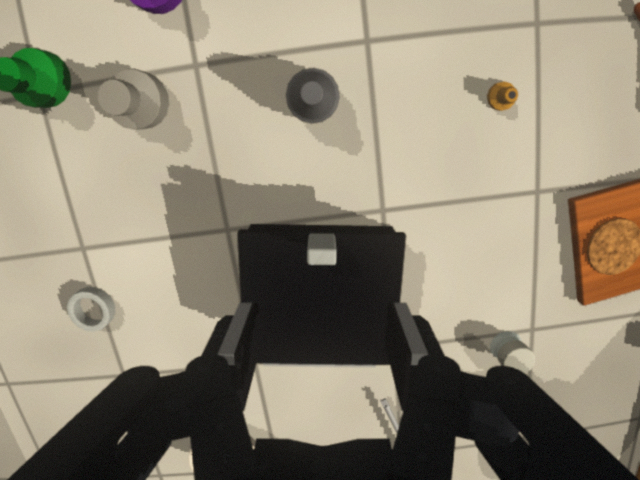

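Emit:
{"fn": "move_arm", "kwargs": {
  "linear": [
    [0.004,0,-0.01],
    [0.003,0,-0.02],
    [0,0,-0.02],
    [0,0,-0.02],
    [0,0,0],
    [0,0,0],
    [0,0,0]
  ],
  "twist": [
    [0,-1,0],
    [0,-0.5,0],
    [0,0,0],
    [0,0,0],
    [0,0,0],
    [0,0,0],
    [0,0,0]
  ],
  "grip": 0
}}

```text
time: 20.9
eef_pos: [0.5115, -0.1568, 0.1064]
tcp_rot: [0.063, 0.998, 0.008, -0.013]
contact_force: [0.7, 0.3, -0.5]
opening: -0.004
```

Emit:
{"fn": "move_arm", "kwargs": {
  "linear": [
    [0.004,-0.002,0.006],
    [0.004,-0.002,0],
    [0.001,-0.001,0],
    [0,0,0]
  ],
  "twist": [
    [-0.9,-1,0],
    [0,0,0],
    [0,0,0],
    [0,0,0]
  ]
}}

```text
time: 21.23
eef_pos: [0.523, -0.1629, 0.1162]
tcp_rot: [0.063, 0.998, -0.001, -0.001]
contact_force: [0.1, 0.5, 0.1]
opening: -0.0
```

Emit:
{"fn": "move_arm", "kwargs": {
  "linear": [
    [0,0,-0.005],
    [0,0,-0.005],
    [0,0,-0.004],
    [0,0,-0.004],
    [0,0,0]
  ],
  "twist": [
    [0,0,0],
    [0,0,0],
    [0,0,0],
    [0,0,0],
    [0,0,0]
  ]
}}

```text
time: 21.65
eef_pos: [0.5244, -0.1637, 0.0986]
tcp_rot: [0.063, 0.998, -0.002, 0.001]
contact_force: [0.2, -0.1, 0.3]
opening: 0.001
```

```bash
python3 -c "
from lidfit import *
pose()
for n in ['side','scene','wrist']:
    c,W=snap(n,'l3_'+n); lidfit(W)
    if n=='side': cv2.imwrite('pics/l3c.png',cv2.resize(c['img'][100:250,200:350],None,fx=4,fy=4))"
```

```text
t 21.65 pos [ 0.5244 -0.1637  0.0986] q [-0.486  0.139  1.98  -0.003  1.019 -1.929] F [ 0.2 -0.1  0.3] op 0.001
toolz [ 0.002 -0.004 -1.   ] yaw_y 82.8
 plane 1666 [ 0.5764 -0.1613  0.0586] [ 0.0279 -0.0075  0.9996] tilt 0.029 ((0.5733727216720581, -0.1663540154695511), (0.13523735105991364, 0.12080240249633789), 82.02076721191406)
 plane 3021 [ 0.5797 -0.173   0.06  ] [ 0.0329 -0.0116  0.9994] tilt 0.035 ((0.5770780444145203, -0.1700536459684372), (0.13074052333831787, 0.12106475234031677), 81.78433990478516)
 plane 19231 [ 0.5467 -0.1668  0.0605] [ 0.0276 -0.0028  0.9996] tilt 0.028 ((0.5742241740226746, -0.17028743028640747), (0.1303127408027649, 0.11933261156082153), 81.75939178466797)
```

View pics/l3c.png

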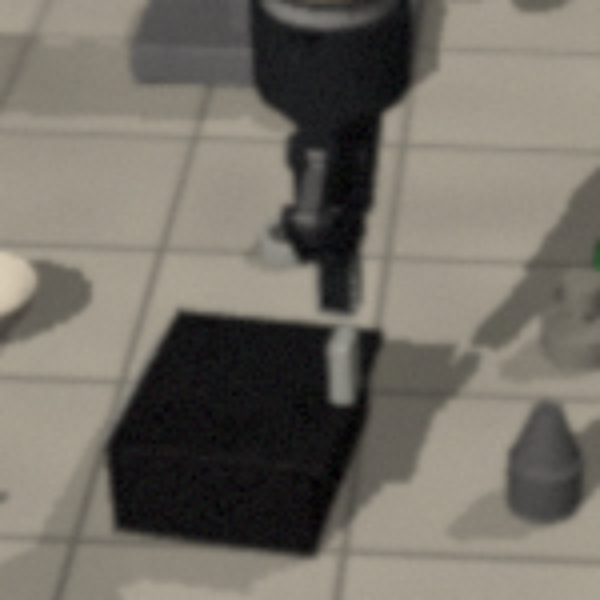

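Emit:
{"fn": "move_arm", "kwargs": {
  "linear": [
    [-0.002,0,-0.003],
    [0,0,-0.003],
    [0,0,0]
  ],
  "twist": [
    [0,0,0],
    [0,0,0],
    [0,0,0]
  ]
}}

```text
time: 22.05
eef_pos: [0.5231, -0.1642, 0.0937]
tcp_rot: [0.063, 0.998, -0.002, 0.002]
contact_force: [0.1, 0.4, -0.6]
opening: -0.003
```

```bash
python3 -c "
from lidfit import *
c,W=snap('wrist','l4'); lidfit(W)
w=W.reshape(-1,3);w=w[(abs(w[:,0]-.52)<.05)&(abs(w[:,1]+.164)<.03)&(w[:,2]>.08)&(w[:,2]<.13)];print(len(w),w.min(0),w.max(0))
cs,W=snap('scene','l4s'); cv2.imwrite('pics/l4sc.png',cv2.resize(cs['img'][230:360,250:380],None,fx=4,fy=4))"
```

```text
plane 18761 [ 0.5449 -0.1664  0.0605] [ 0.0274 -0.0025  0.9996] tilt 0.027 ((0.574832558631897, -0.1703498512506485), (0.1304408758878708, 0.12046658992767334), 81.82573699951172)
2692 [ 0.51072358 -0.17710769  0.08001073] [ 0.52697139 -0.14991481  0.12998828]
```

View pics/l4.png

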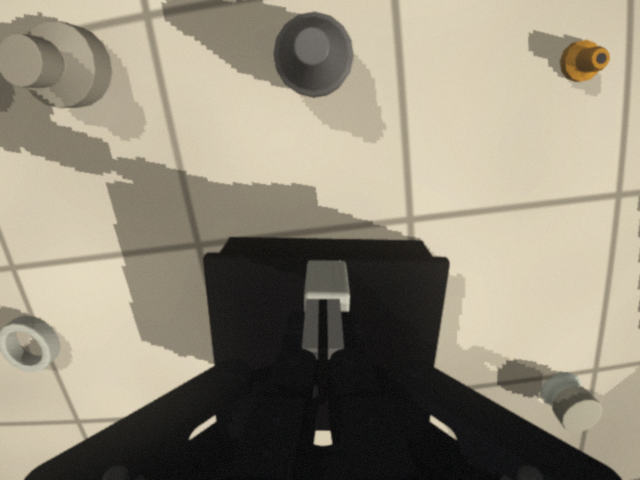

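View pics/l4sc.png

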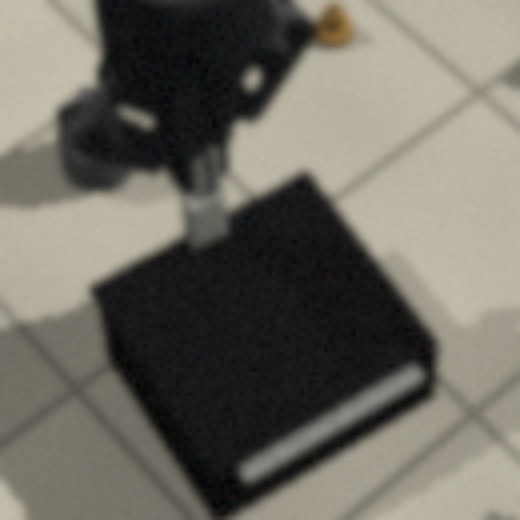

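Emit:
{"fn": "move_arm", "kwargs": {
  "linear": [
    [0,0.001,-0.003],
    [0,0,-0.003],
    [0,0,0]
  ],
  "twist": [
    [0,0,0],
    [0,0,0],
    [0,0,0]
  ]
}}

```text
time: 22.4
eef_pos: [0.5237, -0.1634, 0.088]
tcp_rot: [0.063, 0.998, -0.003, 0.003]
contact_force: [0.5, -0.3, -0.5]
opening: -0.0
```

```bash
python3 -c "
from lidfit import *
pose()
for n in ['scene','wrist']: c,W=snap(n,'l5'+n); lidfit(W)"
```

```text
t 22.4 pos [ 0.5237 -0.1634  0.088 ] q [-0.486  0.15   1.99  -0.003  0.993 -1.929] F [ 0.5 -0.3 -0.5] op -0.0
toolz [ 0.006 -0.006 -1.   ] yaw_y 82.8
 plane 2986 [ 0.5792 -0.1719  0.0599] [ 0.0314 -0.0046  0.9995] tilt 0.032 ((0.5765085220336914, -0.16963109374046326), (0.130787193775177, 0.12110180407762527), 81.52890014648438)
 plane 18954 [ 0.5439 -0.1664  0.0606] [ 0.0269 -0.0025  0.9996] tilt 0.027 ((0.5743356347084045, -0.1703425496816635), (0.130284383893013, 0.12021734565496445), 81.7638931274414)
```

```bash
python3 -c "
from h import *
d=np.load('l5wrist.npz');W=d['W']
for v in range(255,360,6): print(v,W[v,322].round(4),W[v,314].round(4),W[v,334].round(4),d['img'][v,314])
cv2.imwrite('pics/l5c.png',cv2.resize(d['img'][230:400,240:410],None,fx=4,fy=4))"
```

```text
255 [ 0.5256 -0.1647  0.0264] [ 0.5243 -0.1693  0.0283] [ 0.5261 -0.1576  0.0273] [18 20 26]
261 [ 0.5159 -0.1632  0.0599] [ 0.5151 -0.1672  0.0605] [ 0.5165 -0.1572  0.0602] [16 20 20]
267 [ 0.516  -0.1632  0.0673] [ 0.5159 -0.1671  0.0665] [ 0.5165 -0.1574  0.0678] [80 89 90]
273 [ 0.5157 -0.1631  0.0754] [ 0.5158 -0.1669  0.0741] [ 0.5164 -0.1575  0.0754] [82 89 92]
279 [ 0.5165 -0.1631  0.0803] [ 0.5151 -0.1666  0.0824] [ 0.5168 -0.1577  0.0811] [77 89 90]
285 [ 0.5166 -0.1631  0.0863] [ 0.5158 -0.1666  0.0872] [ 0.5172 -0.1578  0.0864] [80 92 94]
291 [ 0.5167 -0.1631  0.0922] [ 0.5166 -0.1665  0.0915] [ 0.5177 -0.158   0.0913] [83 92 96]
297 [ 0.517  -0.1631  0.0972] [ 0.5165 -0.1664  0.0974] [ 0.5172 -0.1581  0.0979] [ 95 104 107]
303 [ 0.5129 -0.1624  0.1102] [ 0.5122 -0.1654  0.1108] [ 0.5136 -0.1579  0.1099] [72 77 79]
309 [ 0.5132 -0.1625  0.1144] [ 0.5116 -0.1652  0.1166] [ 0.5125 -0.1579  0.1165] [74 77 81]
315 [ 0.5127 -0.1624  0.1196] [ 0.5126 -0.1653  0.1193] [ 0.5129 -0.158   0.1202] [74 79 82]
321 [ 0.5124 -0.1623  0.1243] [ 0.5123 -0.1651  0.124 ] [ 0.5133 -0.1581  0.1237] [74 77 81]
327 [ 0.5126 -0.1623  0.128 ] [ 0.5117 -0.1649  0.1289] [ 0.5127 -0.1582  0.1285] [74 79 81]
333 [ 0.5128 -0.1623  0.1314] [ 0.5119 -0.1648  0.1322] [ 0.5125 -0.1582  0.1325] [73 78 81]
339 [ 0.5128 -0.1623  0.1349] [ 0.512  -0.1648  0.1357] [ 0.5128 -0.1583  0.1356] [71 75 78]
345 [ 0.513  -0.1623  0.138 ] [ 0.5117 -0.1646  0.1396] [ 0.5132 -0.1584  0.1385] [68 72 76]
351 [ 0.5132 -0.1623  0.141 ] [ 0.5135 -0.1648  0.1401] [ 0.5145 -0.1586  0.1398] [70 75 79]
357 [ 0.5159 -0.1626  0.1404] [ 0.5106 -0.1643  0.1474] [ 0.512  -0.1585  0.1465] [19 21 21]
```

View pics/l5c.png

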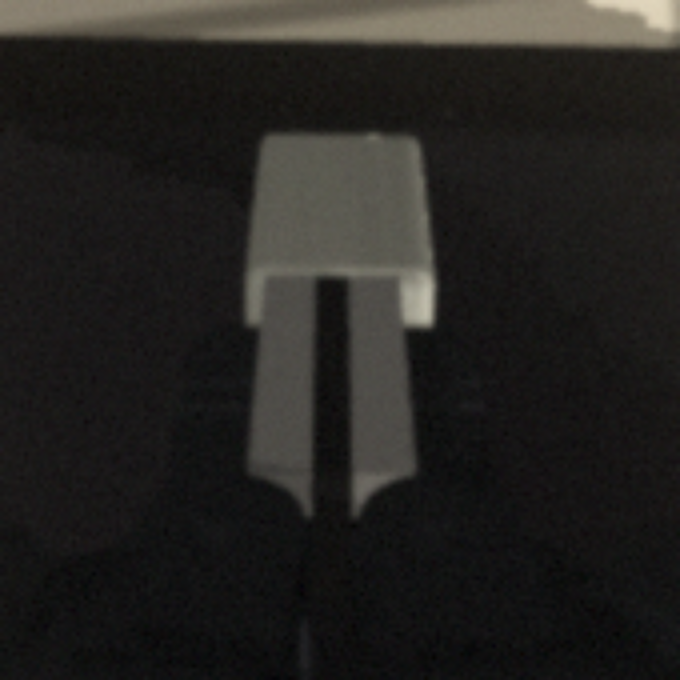

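```bash
python3 -c "
from h import *
for n in ['side','scene']:
    c,W=snap(n,'l6'+n)
    w=W.reshape(-1,3); w=w[(abs(w[:,0]-.522)<.02)&(abs(w[:,1]+.163)<.025)&(w[:,2]>.065)&(w[:,2]<.2)]
    for z in np.arange(.065,.15,.005):
        q=w[(w[:,2]>=z)&(w[:,2]<z+.005)]
        if len(q): print(n,round(z,3),len(q),q.min(0).round(4),q.max(0).round(4))
    if n=='side': cv2.imwrite('pics/l6c.png',cv2.resize(c['img'][140:230,240:330],None,fx=6,fy=6,interpolation=cv2.INTER_CUBIC))
"
```

```text
side 0.065 14 [ 0.5144 -0.1612  0.0657] [ 0.5267 -0.1483  0.0695]
side 0.07 14 [ 0.5145 -0.1623  0.0702] [ 0.5266 -0.1484  0.0746]
side 0.075 16 [ 0.5147 -0.1669  0.0752] [ 0.5264 -0.1481  0.0794]
side 0.08 15 [ 0.5147 -0.1655  0.0802] [ 0.5265 -0.1498  0.0847]
side 0.085 13 [ 0.515  -0.1671  0.0851] [ 0.5283 -0.1489  0.0895]
side 0.09 19 [ 0.5144 -0.1668  0.0904] [ 0.5281 -0.1472  0.0949]
side 0.095 21 [ 0.5157 -0.1631  0.0952] [ 0.528  -0.1502  0.0993]
side 0.1 7 [ 0.5137 -0.1574  0.1   ] [ 0.5283 -0.1529  0.105 ]
side 0.105 14 [ 0.5119 -0.1607  0.105 ] [ 0.5343 -0.149   0.11  ]
side 0.11 21 [ 0.5116 -0.1605  0.1101] [ 0.5343 -0.1471  0.1149]
side 0.115 23 [ 0.5114 -0.1604  0.1153] [ 0.5342 -0.1465  0.1198]
side 0.12 29 [ 0.5115 -0.1607  0.1201] [ 0.5339 -0.1448  0.1249]
side 0.125 25 [ 0.5113 -0.1601  0.1252] [ 0.5336 -0.1459  0.13  ]
side 0.13 21 [ 0.5115 -0.1624  0.1305] [ 0.5333 -0.1468  0.135 ]
side 0.135 12 [ 0.5113 -0.1605  0.1357] [ 0.5302 -0.1459  0.1384]
side 0.14 2 [ 0.508  -0.171   0.1429] [ 0.5097 -0.1658  0.1445]
side 0.145 13 [ 0.5078 -0.1813  0.1461] [ 0.5197 -0.144
[... 374 characters left out ...]
  0.0901] [ 0.5302 -0.1534  0.0946]
scene 0.095 12 [ 0.5172 -0.173   0.0955] [ 0.5294 -0.1604  0.0987]
scene 0.105 5 [ 0.5301 -0.1707  0.1065] [ 0.5367 -0.1581  0.1088]
scene 0.11 19 [ 0.526  -0.1762  0.11  ] [ 0.5373 -0.1516  0.115 ]
scene 0.115 22 [ 0.5157 -0.1764  0.115 ] [ 0.5368 -0.1538  0.1196]
scene 0.12 22 [ 0.5203 -0.1772  0.1202] [ 0.5369 -0.1511  0.1249]
scene 0.125 21 [ 0.521  -0.1767  0.1253] [ 0.537  -0.1519  0.1297]
scene 0.13 24 [ 0.5235 -0.1764  0.1303] [ 0.5375 -0.1512  0.135 ]
scene 0.135 13 [ 0.5291 -0.1776  0.1352] [ 0.5364 -0.1513  0.1398]
scene 0.14 15 [ 0.5281 -0.1803  0.1401] [ 0.537  -0.159   0.1444]
scene 0.145 28 [ 0.5285 -0.1804  0.145 ] [ 0.5393 -0.1431  0.1499]
```

View pics/l6c.png

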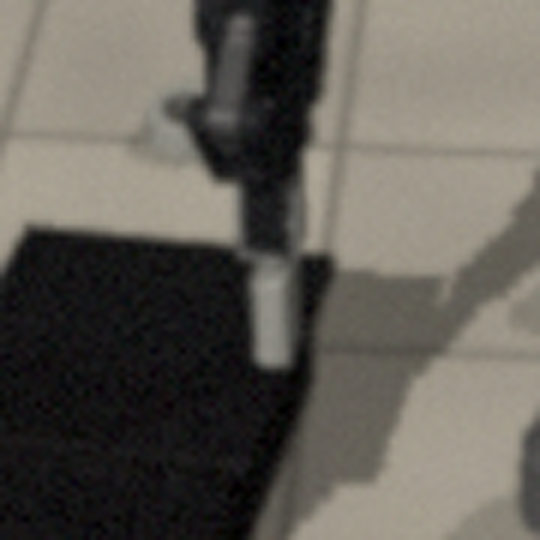

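```bash
python3 -c "
from h import *
s=pose(); c=read_camera('wrist'); Rm=cv2.Rodrigues(np.array(c['rvec'],float))[0]; p=-Rm.T@np.array(c['tvec']).reshape(3); print(p)
M=R.from_quat(s['tcp_rot']).as_matrix(); print('cam in tool',M.T@(p-s['eef_pos']))
d=np.load('wrist0.npz')['W']
for v,u in [(318,190),(330,185),(350,175),(322,445),(340,460),(360,480)]: print(d[v,u])
"
```

```text
t 22.6 pos [ 0.5241 -0.1636  0.0887] q [-0.486  0.149  1.99  -0.003  0.994 -1.929] F [-0.  -0.2  0.6] op -0.003
toolz [ 0.007 -0.006 -1.   ] yaw_y 82.8
[ 0.44136335 -0.15243624  0.24562263]
cam in tool [ 0.08226574 -0.0002346  -0.15755244]
[0.62702803 0.01073372 0.24971273]
[0.62788741 0.01077687 0.25781702]
[0.62789833 0.00975977 0.26804121]
[0.71732573 0.01086443 0.25230794]
[0.71877502 0.01120437 0.26420926]
[0.72168607 0.01072201 0.27436493]
```

```bash
python3 -c "
from h import *
for f,xy in [('w4',(.3967,.2952)),('w5',(.5684,-.1625))]:
    d=np.load(f+'.npz')['W']
    print(f)
    for v in range(255,350,8): print(v,d[v,322].round(4),d[v,297].round(4),d[v,348].round(4))
"
```

```text
w4
255 [0.4437 0.2871 0.0008] [4.405e-01 2.639e-01 3.000e-04] [0.447  0.3111 0.0015]
263 [0.3845 0.2963 0.1733] [4.484e-01 2.626e-01 3.000e-04] [ 0.4558  0.3101 -0.0006]
271 [0.3876 0.2958 0.1757] [0.4564 0.2612 0.0005] [ 0.4643  0.3091 -0.0015]
279 [0.389  0.2956 0.1816] [0.4645 0.2598 0.0005] [ 0.4719  0.3081 -0.    ]
287 [0.3891 0.2956 0.19  ] [ 0.4734  0.2582 -0.0009] [ 4.803e-01  3.070e-01 -1.000e-04]
295 [0.3899 0.2955 0.1963] [4.814e-01 2.570e-01 1.000e-04] [4.885e-01 3.059e-01 3.000e-04]
303 [0.3895 0.2956 0.2044] [0.3849 0.2866 0.2107] [0.3877 0.306  0.2109]
311 [0.3919 0.2953 0.2065] [0.3848 0.287  0.2173] [0.3873 0.3056 0.2179]
319 [0.3944 0.2949 0.2084] [0.3848 0.2874 0.2233] [nan nan nan]
327 [0.3984 0.2943 0.2078] [0.385  0.2877 0.2285] [0.387  0.305  0.2295]
335 [0.5213 0.2756 0.0129] [0.3849 0.2881 0.234 ] [0.3874 0.3047 0.2337]
343 [0.5303 0.2743 0.0128] [0.3847 0.2884 0.239 ] [0.3875 0.3044 0.2383]
w5
255 [ 0.5837 -0.1654  0.0044] [ 0.5809 -0.1824  0.0057] [ 0.586  -0.1475  0.0046]
263 [ 0.5562 -0.1615  0.0878] [ 0.5871 -0.1834  0.0049] [ 0.5915 -0.1482  0.0056]
271 [ 0.5596 -0.162   0.0893] [ 0.5928 -0.1843  0.0056] [ 0.598  -0.1489  0.0045]
279 [ 0.5606 -0.1621  0.0961] [ 0.5992 -0.1853  0.0049] [ 0.6036 -0.1496  0.0057]
287 [ 0.5611 -0.1622  0.1035] [ 0.605  -0.1862  0.0057] [ 0.61   -0.1502  0.0052]
295 [ 0.5614 -0.1622  0.1106] [ 0.6116 -0.1873  0.0049] [ 0.6162 -0.1509  0.0055]
303 [ 0.5613 -0.1622  0.118 ] [ 0.5562 -0.1712  0.1253] [ 0.5589 -0.1518  0.1251]
311 [ 0.5628 -0.1624  0.1218] [ 0.5561 -0.1707  0.1319] [ 0.5588 -0.1522  0.1314]
319 [ 0.5666 -0.1629  0.1215] [ 0.5565 -0.1705  0.137 ] [ 0.5585 -0.1525  0.1377]
327 [ 0.5693 -0.1633  0.123 ] [ 0.5561 -0.17    0.1432] [ 0.5584 -0.1528  0.1431]
335 [ 0.6299 -0.1716  0.0321] [ 0.5568 -0.1699  0.1471] [ 0.5582 -0.1531  0.1485]
343 [ 0.6297 -0.1715  0.042 ] [ 0.5565 -0.1695  0.1523] [ 0.5585 -0.1534  0.1526]
```

Emit:
{"fn": "move_arm", "kwargs": {
  "linear": [
    [-0.002,0.001,-0.004],
    [0,0,-0.004],
    [0,0,-0.003],
    [0,0,0]
  ],
  "twist": [
    [0,0,0],
    [0,0,0],
    [0,0,0],
    [0,0,0]
  ]
}}

```text
time: 22.98
eef_pos: [0.5233, -0.1633, 0.0804]
tcp_rot: [0.063, 0.998, -0.004, 0.005]
contact_force: [0.8, 0.3, -0.3]
opening: 0.003
```

Emit:
{"fn": "move_arm", "kwargs": {
  "linear": [
    [0,0,-0.003],
    [0,0,-0.003],
    [0,0,-0.003],
    [0,0,0]
  ],
  "twist": [
    [0,0,0],
    [0,0,0],
    [0,0,0],
    [0,0,0]
  ]
}}

```text
time: 23.32
eef_pos: [0.5239, -0.1636, 0.0809]
tcp_rot: [0.062, 0.998, -0.003, 0.002]
contact_force: [0.1, -0.0, -0.3]
opening: 0.001
```

```bash
python3 -c "
from lidfit import *
pose()
for n in ['side','scene','wrist']: c,W=snap(n,'l7'+n); lidfit(W)"
```

```text
t 23.32 pos [ 0.5239 -0.1636  0.0809] q [-0.486  0.162  1.992 -0.005  0.981 -1.929] F [ 0.1 -0.  -0.3] op 0.001
toolz [ 0.004 -0.007 -1.   ] yaw_y 82.8
 plane 1671 [ 0.5771 -0.1601  0.0568] [0.0018 0.0023 1.    ] tilt 0.003 ((0.573554277420044, -0.16567540168762207), (0.13355296850204468, 0.12106816470623016), 81.33914184570312)
 plane 3002 [ 0.5793 -0.1722  0.0581] [-7.0e-04 -3.1e-03  1.0e+00] tilt 0.003 ((0.5764774680137634, -0.17023667693138123), (0.13063877820968628, 0.1215071901679039), 81.92404174804688)
 plane 19251 [ 0.5428 -0.1663  0.0579] [-0.0024  0.0019  1.    ] tilt 0.003 ((0.573664665222168, -0.17014175653457642), (0.13037165999412537, 0.11902233958244324), 81.66766357421875)
```

```bash
python3 -c "
from fit import *
for n in ['side0','scene0']:
    W=np.load(n+'.npz')['W']
    fit(W,.368,-.375,.037,.046,.013,.035,n+' green'); fit(W,.308,-.262,.037,.046,.013,.035,n+' purple')"
```

```text
side0 green 32 [ 0.3637 -0.3815] 0.0018
side0 purple 37 [ 0.3067 -0.2671] 0.0015
scene0 green 33 [ 0.3665 -0.3842] 0.002
scene0 purple 29 [ 0.3074 -0.2688] 0.0011
```

Emit:
{"fn": "move_arm", "kwargs": {
  "linear": [
    [0,0,0.02],
    [0,0,0.03],
    [0,0,0.03],
    [-0.01,-0.01,0.01],
    [-0.015,-0.017,0],
    [-0.015,-0.017,0],
    [-0.015,-0.017,0],
    [-0.015,-0.017,0],
    [-0.015,-0.017,0],
    [-0.015,-0.017,0],
    [-0.015,-0.017,0],
    [0,0,0],
    [0,0,0]
  ],
  "twist": [
    [0,0,0],
    [0,0,0],
    [0,0,0],
    [0,0,0],
    [0,0,0],
    [0,0,0],
    [0,0,0],
    [0,0,0],
    [0,0,0],
    [0,0,0],
    [0,0,0],
    [0,0,0],
    [0,0,0]
  ],
  "grip": 0.5
}}

```text
time: 24.55
eef_pos: [0.3986, -0.2938, 0.1605]
tcp_rot: [0.061, 0.998, 0.001, -0.004]
contact_force: [0.7, -0.2, -0.6]
opening: 0.499
```

```bash
cat > tips.py <<'E'
from h import *
def tips(W,img):
    # pad tip height from wrist cloud, in tool frame z (negative = behind TCP)
    s=get_state(); M=R.from_quat(s['tcp_rot']).as_matrix()
    T=(W.reshape(-1,3)-s['eef_pos'])@M
    m=(np.abs(np.abs(T[:,0])-.011)<.004)&(np.abs(T[:,1])<.06)&(T[:,2]>-.08)&(T[:,2]<.03)
    q=T[m]; 
    if len(q): print('tool-frame near z: n',len(q),'z pcts',np.percentile(q[:,2],[50,90,95,99,100]).round(4),'y',np.percentile(q[:,1],[0,10,50,90,100]).round(4))
E
python3 -c "
from fit import *
from tips import *
pose(); c,W=snap('wrist','w10'); tips(W,c['img']); fit(W,.396,-.302,.035,.047,.013,.035,'knob')"
```

```text
t 24.55 pos [ 0.3986 -0.2938  0.1605] q [-0.838 -0.056  2.058 -0.005  1.146 -2.284] F [ 0.7 -0.2 -0.6] op 0.499
toolz [-0.008  0.002 -1.   ] yaw_y 83.0
tool-frame near z: n 14841 z pcts [-0.069  -0.0381 -0.0304 -0.0225 -0.0178] y [-0.0581 -0.0478  0.0201  0.047   0.0563]
knob 124 [ 0.3965 -0.3021] 0.0002
```

View pics/w10.png

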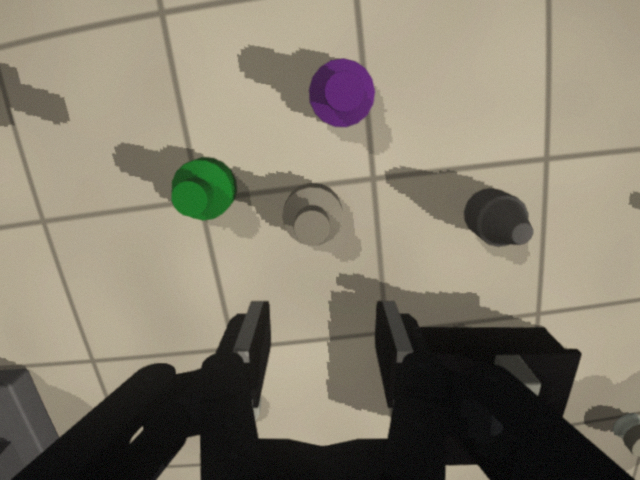

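Emit:
{"fn": "move_arm", "kwargs": {
  "linear": [
    [-0.001,-0.004,-0.015],
    [-0.001,-0.003,-0.025],
    [0,0,-0.025],
    [0,0,-0.02],
    [0,0,0],
    [0,0,0]
  ],
  "twist": [
    [0,0.4,0],
    [0,0,0],
    [0,0,0],
    [0,0,0],
    [0,0,0],
    [0,0,0]
  ]
}}

```text
time: 25.1
eef_pos: [0.4005, -0.2973, 0.0724]
tcp_rot: [0.058, 0.998, -0.0, -0.006]
contact_force: [-0.5, 0.3, 1.1]
opening: 0.503
```

Emit:
{"fn": "move_arm", "kwargs": {
  "linear": [
    [-0.003,-0.003,-0.005],
    [-0.001,-0.001,-0.01],
    [0,0,-0.015],
    [0,0,-0.01],
    [0,0,0],
    [0,0,0]
  ],
  "twist": [
    [0,0,0],
    [0,0,0],
    [0,0,0],
    [0,0,0],
    [0,0,0],
    [0,0,0]
  ]
}}

```text
time: 25.6
eef_pos: [0.3998, -0.3034, 0.0345]
tcp_rot: [0.057, 0.998, -0.003, -0.003]
contact_force: [0.5, 0.3, -1.0]
opening: 0.499
```

```bash
python3 -c "
from fit import *
from tips import *
pose(); c,W=snap('wrist','w11'); fit(W,.396,-.302,.035,.047,.013,.035,'knob');fit(W,.396,-.302,.004,.017,.024,.035,'base')"
```

```text
t 25.6 pos [ 0.3998 -0.3034  0.0345] q [-0.847  0.143  2.117 -0.011  0.881 -2.297] F [ 0.5  0.3 -1. ] op 0.499
toolz [-0.006 -0.006 -1.   ] yaw_y 83.5
knob 624 [ 0.3965 -0.3019] 0.0002
base 610 [ 0.3966 -0.3019] 0.0002
```

View pics/w11.png

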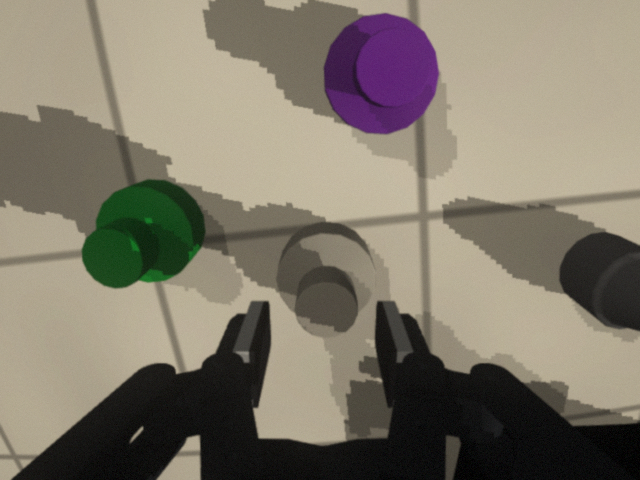

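Emit:
{"fn": "move_arm", "kwargs": {
  "linear": [
    [-0.002,0.001,-0.008],
    [-0.001,0,-0.01],
    [0,0,-0.004],
    [0,0,0],
    [0,0,0]
  ],
  "twist": [
    [0,0,0],
    [0,0,0],
    [0,0,0],
    [0,0,0],
    [0,0,0]
  ]
}}

```text
time: 26.07
eef_pos: [0.3973, -0.3034, 0.0123]
tcp_rot: [0.057, 0.998, -0.005, -0.001]
contact_force: [-0.4, 0.4, 0.8]
opening: 0.502
```

Emit:
{"fn": "move_arm", "kwargs": {
  "linear": [
    [0,0.001,0],
    [0,0,0],
    [0,0,0],
    [0,0,0],
    [0,0,0],
    [0,0,0],
    [0,0,0],
    [0,0,0],
    [0,0,0.01],
    [0,0,0.03],
    [0,0,0.03],
    [0,0,0.03],
    [0,0,0.03],
    [0,0,0.03],
    [0,0,0]
  ],
  "twist": [
    [0,0,0],
    [0,0,0],
    [0,0,0],
    [0,0,0],
    [0,0,0],
    [0,0,0],
    [0,0,0],
    [0,0,0],
    [0,0,0],
    [0,0,0],
    [0,0,0],
    [0,0,0],
    [0,0,0],
    [0,0,0],
    [0,0,0]
  ],
  "grip": 0,
  "force": 60
}}

```text
time: 27.32
eef_pos: [0.3923, -0.2966, 0.1774]
tcp_rot: [0.057, 0.998, 0.0, -0.006]
contact_force: [0.6, -0.7, -1.5]
opening: 0.275
```

```bash
python3 -c "
from fit import *
pose(); c,W=snap('wrist','w12')
d=W
for v in range(230,340,8): print(v,d[v,322].round(4))"
```

```text
t 27.32 pos [ 0.3923 -0.2966  0.1774] q [-0.849 -0.081  2.049 -0.009  1.183 -2.303] F [ 0.6 -0.7 -1.5] op 0.275
toolz [-0.012  0.001 -1.   ] yaw_y 83.5
230 [ 0.412  -0.3    -0.0009]
238 [ 0.4196 -0.3009 -0.0014]
246 [ 0.3681 -0.2945  0.1722]
254 [ 0.368  -0.2944  0.1827]
262 [ 0.3701 -0.2947  0.1863]
270 [ 0.3736 -0.2951  0.1864]
278 [ 0.377  -0.2955  0.1867]
286 [ 0.3802 -0.2958  0.1875]
294 [ 0.3791 -0.2957  0.1973]
302 [ 0.3791 -0.2956  0.204 ]
310 [ 0.3788 -0.2956  0.2108]
318 [ 0.3799 -0.2957  0.2145]
326 [ 0.3826 -0.296   0.2153]
334 [ 0.3859 -0.2964  0.2151]
```

View pics/w12.png

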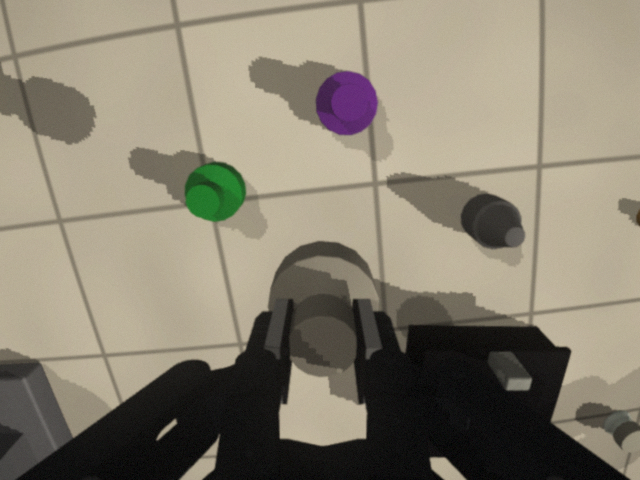

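Emit:
{"fn": "move_arm", "kwargs": {
  "linear": [
    [0.015,0.01,0],
    [0.022,0.015,0],
    [0.022,0.015,0],
    [0.022,0.015,0],
    [0.022,0.015,0],
    [0.022,0.015,0],
    [0.022,0.015,0],
    [0.022,0.015,0],
    [0,0,0],
    [0,0,0],
    [0,0,0]
  ],
  "twist": [
    [0,0,0],
    [0,0,0],
    [0,0,0],
    [0,0,0],
    [0,0,0],
    [0,0,0],
    [0,0,0],
    [0,0,0],
    [0,0,0],
    [0,0,0],
    [0,0,0]
  ]
}}

```text
time: 28.28
eef_pos: [0.5542, -0.1672, 0.1503]
tcp_rot: [0.058, 0.998, 0.01, -0.024]
contact_force: [-0.4, -0.7, -2.4]
opening: 0.278
```

```bash
python3 -c "
from fit import *
pose()"
```

```text
t 28.28 pos [ 0.5542 -0.1672  0.1503] q [-0.468  0.17   1.841 -0.002  1.183 -1.921] F [-0.4 -0.7 -2.4] op 0.278
toolz [-0.048  0.022 -0.999] yaw_y 83.3
```

Emit:
{"fn": "move_arm", "kwargs": {
  "linear": [
    [0.008,-0.001,0],
    [0.008,-0.001,0],
    [0.007,0,0],
    [0,0,0],
    [0,0,-0.015],
    [0,0,-0.015],
    [0,0,-0.015],
    [0,0,0],
    [0,0,0]
  ],
  "twist": [
    [-0.6,-1.3,0],
    [-0.6,-1.3,0],
    [0,0,0],
    [0,0,0],
    [0,0,0],
    [0,0,0],
    [0,0,0],
    [0,0,0],
    [0,0,0]
  ]
}}

```text
time: 29.03
eef_pos: [0.5772, -0.1737, 0.1041]
tcp_rot: [0.062, 0.998, -0.001, 0.001]
contact_force: [-0.3, -0.6, -2.7]
opening: 0.28
```

```bash
python3 -c "
from fit import *
pose()"
```

```text
t 29.03 pos [ 0.5772 -0.1737  0.1041] q [-4.600e-01  2.430e-01  1.847e+00 -1.000e-03  1.048e+00 -1.907e+00] F [-0.3 -0.6 -2.7] op 0.28
toolz [ 0.003 -0.002 -1.   ] yaw_y 82.9
```

Emit:
{"fn": "move_arm", "kwargs": {
  "linear": [
    [0.001,0.002,-0.008],
    [0,0.001,-0.01],
    [0,0,-0.009],
    [0,0,-0.003],
    [0,0,0],
    [0,0,0]
  ],
  "twist": [
    [0,0,0],
    [0,0,0],
    [0,0,0],
    [0,0,0],
    [0,0,0],
    [0,0,0]
  ]
}}

```text
time: 29.53
eef_pos: [0.5797, -0.1715, 0.0742]
tcp_rot: [0.062, 0.998, -0.002, 0.003]
contact_force: [-0.1, 0.5, -3.2]
opening: 0.276
```

Emit:
{"fn": "move_arm", "kwargs": {
  "linear": [
    [0,0.001,-0.002],
    [0,0,-0.002],
    [0,0,0],
    [0,0,0]
  ],
  "twist": [
    [0,0,0],
    [0,0,0],
    [0,0,0],
    [0,0,0]
  ]
}}

```text
time: 29.87
eef_pos: [0.5806, -0.1707, 0.071]
tcp_rot: [0.062, 0.998, -0.002, 0.004]
contact_force: [-0.1, 0.4, -2.5]
opening: 0.28
```

```bash
python3 -c "
from fit import *
pose(); c,W=snap('side','s13'); cv2.imwrite('pics/s13c.png',cv2.resize(c['img'][110:250,200:340],None,fx=4,fy=4))"
```

```text
t 29.87 pos [ 0.5806 -0.1707  0.071 ] q [-4.530e-01  2.880e-01  1.861e+00 -1.000e-03  9.830e-01 -1.900e+00] F [-0.1  0.4 -2.5] op 0.28
toolz [ 0.009 -0.005 -1.   ] yaw_y 82.9
```

View pics/s13c.png

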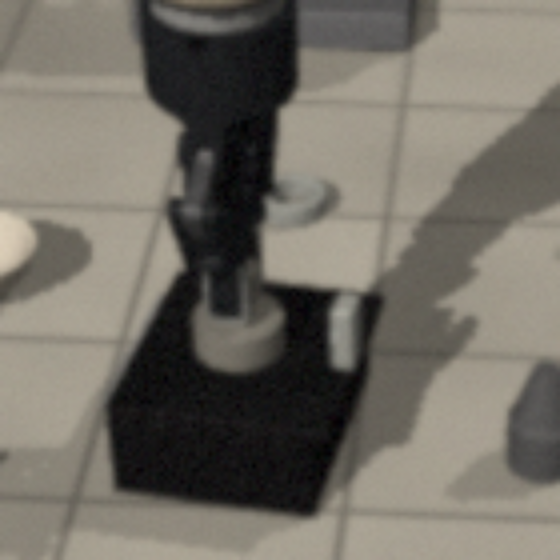

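Emit:
{"fn": "move_arm", "kwargs": {
  "linear": [
    [0,0,-0.0015],
    [0,0,-0.0015],
    [0,0,0],
    [0,0,0]
  ],
  "twist": [
    [0,0,0],
    [0,0,0],
    [0,0,0],
    [0,0,0]
  ]
}}

```text
time: 30.25
eef_pos: [0.5819, -0.1711, 0.071]
tcp_rot: [0.062, 0.998, -0.003, 0.006]
contact_force: [0.1, 0.3, -2.6]
opening: 0.278
```

Emit:
{"fn": "move_arm", "kwargs": {
  "linear": [
    [-0.002,0,-0.003],
    [0,0,-0.002],
    [0,0,0]
  ],
  "twist": [
    [0,0.5,0],
    [0,0,0],
    [0,0,0]
  ]
}}

```text
time: 30.5
eef_pos: [0.5828, -0.1713, 0.0709]
tcp_rot: [0.062, 0.998, -0.003, 0.004]
contact_force: [-0.2, -0.3, -2.3]
opening: 0.276
```

Blocked at z=.071, so it is resting on the lid. Release and retreat.

Emit:
{"fn": "move_arm", "kwargs": {
  "linear": [
    [0,0,0],
    [0,0,0],
    [0,0,0],
    [0,0,0],
    [0,0,0],
    [0,0,0.01],
    [0,0,0.02],
    [0,0,0.02],
    [0,0,0.03],
    [0,0,0.03],
    [0,0,0]
  ],
  "twist": [
    [0,0,0],
    [0,0,0],
    [0,0,0],
    [0,0,0],
    [0,0,0],
    [0,0,0],
    [0,0,0],
    [0,0,0],
    [0,0,0],
    [0,0,0],
    [0,0,0]
  ],
  "grip": 0.55
}}

```text
time: 31.42
eef_pos: [0.581, -0.1712, 0.1851]
tcp_rot: [0.062, 0.998, -0.003, 0.002]
contact_force: [1.2, -0.4, 0.3]
opening: 0.553
```

```bash
cat > chk.py <<'E'
from fit import *
from lidfit import lidfit
def chk(n,tag):
    c,W=snap(n,tag+n); lidfit(W)
    k=fit(W,.58,-.17,.094,.104,.013,.035,n+' knob'); b=fit(W,.58,-.17,.063,.075,.024,.035,n+' base')
    for p in (k,b):
        if p is not None:
            d=p-np.array([.580,-.1705]); C,S=np.cos(-.14),np.sin(-.14); print('  case-frame',np.round([C*d[0]+S*d[1],-S*d[0]+C*d[1]],4))
E
python3 -c "
from chk import *
pose()
for n in ['side','scene','wrist']: chk(n,'w14')"
```

```text
t 31.42 pos [ 0.581  -0.1712  0.1851] q [-0.452  0.159  1.786 -0.004  1.19  -1.897] F [ 1.2 -0.4  0.3] op 0.553
toolz [ 0.005 -0.006 -1.   ] yaw_y 82.8
 plane 1279 [ 0.5747 -0.1525  0.0568] [0.0028 0.0076 1.    ] tilt 0.008 ((0.5736835598945618, -0.1658753752708435), (0.13184386491775513, 0.12048203498125076), 81.57608032226562)
side knob 48 [ 0.5812 -0.1689] 0.0014
side base 97 [ 0.5813 -0.169 ] 0.0013
  case-frame [0.001  0.0018]
  case-frame [0.0011 0.0016]
 plane 2508 [ 0.5797 -0.1737  0.0583] [ 0.0029 -0.0017  1.    ] tilt 0.003 ((0.5766907930374146, -0.1699610948562622), (0.1308121681213379, 0.12166029959917068), 81.51791381835938)
scene knob 31 [ 0.5827 -0.1702] 0.0006
scene base 73 [ 0.5828 -0.1702] 0.0007
  case-frame [0.0026 0.0007]
  case-frame [0.0028 0.0007]
 plane 22775 [ 0.5698 -0.1699  0.0579] [-0.0011  0.0013  1.    ] tilt 0.002 ((0.5746179819107056, -0.170572891831398), (0.13035255670547485, 0.12046178430318832), 81.87567901611328)
wrist knob 171 [ 0.5825 -0.1714] 0.0002
wrist base 225 [ 0.5825 -0.1715] 0.0002
  case-frame [ 0.0026 -0.0006]
  case-frame [ 0.0026 -0.0006]
```

View pics/w14wrist.png

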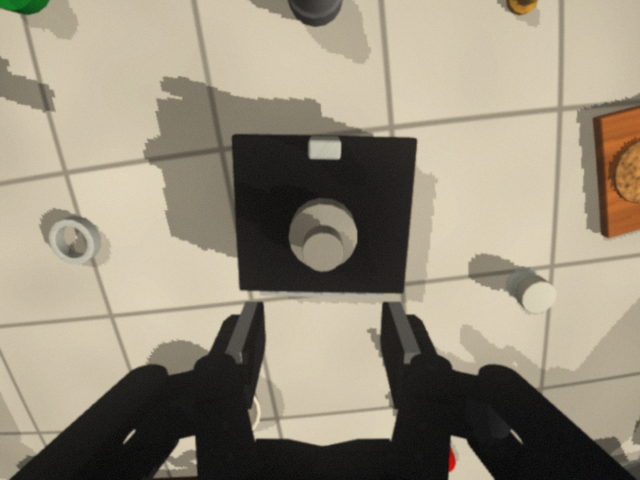

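Emit:
{"fn": "move_arm", "kwargs": {
  "linear": [
    [-0.015,0.001,0.01],
    [-0.02,0.002,0],
    [-0.02,0.002,0],
    [-0.02,0.002,0],
    [-0.02,0.002,0],
    [-0.02,0.002,0],
    [-0.02,0.002,0],
    [-0.015,0.002,0],
    [0,0,0],
    [0,0,0]
  ],
  "twist": [
    [0,0,0],
    [0,0,0],
    [0,0,0],
    [0,0,0],
    [0,0,0],
    [0,0,0],
    [0,0,0],
    [0,0,0],
    [0,0,0],
    [0,0,0]
  ],
  "grip": 0.75
}}

```text
time: 32.4
eef_pos: [0.4118, -0.1481, 0.1687]
tcp_rot: [0.062, 0.998, 0.007, -0.018]
contact_force: [-0.9, 0.4, -0.1]
opening: 0.748
```

```bash
python3 -c "
from fit import *
from tips import *
pose(); c,W=snap('wrist','w15'); tips(W,0); fit(W,.4145,-.156,.004,.027,.021,.035,'cone')"
```

```text
t 32.4 pos [ 0.4118 -0.1481  0.1687] q [-0.575 -0.188  2.16  -0.006  1.208 -2.018] F [-0.9  0.4 -0.1] op 0.748
toolz [-0.035  0.016 -0.999] yaw_y 82.8
tool-frame near z: n 12213 z pcts [-0.0693 -0.0384 -0.0321 -0.026  -0.0206] y [-0.0599 -0.0527  0.0288  0.0521  0.06  ]
cone 232 [ 0.4152 -0.1564] 0.0002
```

Emit:
{"fn": "move_arm", "kwargs": {
  "linear": [
    [0.002,-0.004,-0.01],
    [0.001,-0.004,-0.025],
    [0,0,-0.025],
    [0,0,-0.02],
    [0,0,0],
    [0,0,0]
  ],
  "twist": [
    [-0.9,-1,0],
    [0,-1,0],
    [0,0,0],
    [0,0,0],
    [0,0,0],
    [0,0,0]
  ]
}}

```text
time: 32.95
eef_pos: [0.4196, -0.1574, 0.0857]
tcp_rot: [0.062, 0.998, -0.0, 0.002]
contact_force: [-0.1, -0.6, 0.2]
opening: 0.748
```

```bash
python3 -c "
from fit import *
from tips import *
pose(); c,W=snap('wrist','w16'); fit(W,.4145,-.156,.004,.027,.021,.035,'cone')"
```

```text
t 32.95 pos [ 0.4196 -0.1574  0.0857] q [-5.870e-01 -7.000e-02  2.223e+00  2.000e-03  9.850e-01 -2.035e+00] F [-0.1 -0.6  0.2] op 0.748
toolz [ 0.003 -0.    -1.   ] yaw_y 82.9
cone 552 [ 0.4152 -0.1562] 0.0002
```

View pics/w16.png

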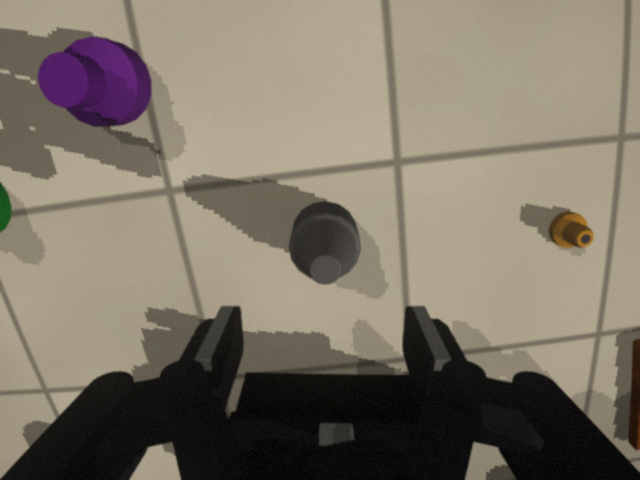

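Emit:
{"fn": "move_arm", "kwargs": {
  "linear": [
    [-0.003,0.001,-0.01],
    [-0.002,0,-0.02],
    [0,0,-0.025],
    [0,0,-0.02],
    [0,0,0],
    [0,0,0]
  ],
  "twist": [
    [0,0,0],
    [0,0,0],
    [0,0,0],
    [0,0,0],
    [0,0,0],
    [0,0,0]
  ]
}}

```text
time: 33.5
eef_pos: [0.4206, -0.1596, 0.0146]
tcp_rot: [0.061, 0.998, -0.004, 0.009]
contact_force: [0.6, -0.0, 0.8]
opening: 0.748
```

Emit:
{"fn": "move_arm", "kwargs": {
  "linear": [
    [-0.004,0.002,-0.003],
    [-0.003,0.001,-0.008],
    [0,0,-0.008],
    [0,0,-0.003],
    [0,0,0],
    [0,0,0]
  ],
  "twist": [
    [0.3,1,0],
    [0,0,0],
    [0,0,0],
    [0,0,0],
    [0,0,0],
    [0,0,0]
  ]
}}

```text
time: 34.0
eef_pos: [0.4166, -0.1586, -0.0043]
tcp_rot: [0.061, 0.998, -0.004, 0.003]
contact_force: [1.2, -0.8, -0.3]
opening: 0.747
```

Emit:
{"fn": "move_arm", "kwargs": {
  "linear": [
    [-0.002,0.002,-0.004],
    [0,0,-0.003],
    [0,0,0],
    [0,0,0]
  ],
  "twist": [
    [0,0,0],
    [0,0,0],
    [0,0,0],
    [0,0,0]
  ]
}}

```text
time: 34.33
eef_pos: [0.4148, -0.1566, -0.0114]
tcp_rot: [0.061, 0.998, -0.005, 0.004]
contact_force: [-0.0, 0.3, -0.1]
opening: 0.745
```

Emit:
{"fn": "move_arm", "kwargs": {
  "linear": [
    [0,0,0],
    [0,0,0],
    [0,0,0],
    [0,0,0],
    [0,0,0],
    [0,0,0],
    [0,0,0],
    [0,0,0]
  ],
  "twist": [
    [0,0,0],
    [0,0,0],
    [0,0,0],
    [0,0,0],
    [0,0,0],
    [0,0,0],
    [0,0,0],
    [0,0,0]
  ],
  "grip": 0.3,
  "force": 35
}}

```text
time: 35.0
eef_pos: [0.4151, -0.1568, -0.0111]
tcp_rot: [0.061, 0.998, -0.005, 0.004]
contact_force: [0.0, 0.2, 0.3]
opening: 0.478
```

```bash
python3 -c "
from fit import *
pose(); c,W=snap('wrist','w17'); fit(W,.4145,-.156,.004,.027,.021,.035,'cone')"
```

```text
t 35.0 pos [ 0.4151 -0.1568 -0.0111] q [-0.588  0.109  2.269 -0.006  0.753 -2.033] F [0.  0.2 0.3] op 0.478
toolz [ 0.007 -0.01  -1.   ] yaw_y 83.0
cone 4410 [ 0.4151 -0.1568] 0.0048
```

View pics/w17.png

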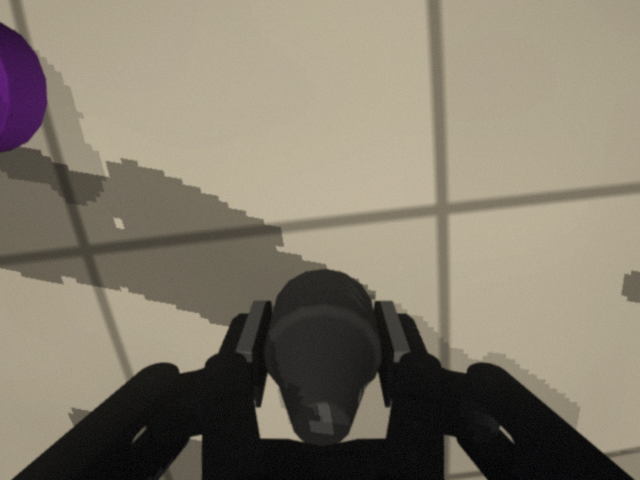

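Emit:
{"fn": "move_arm", "kwargs": {
  "linear": [
    [0,0,0.01],
    [0,0,0.03],
    [0,0,0.035],
    [0,0,0.035],
    [0.01,0.016,0.02],
    [0.018,0.03,0],
    [0.018,0.03,0],
    [0.018,0.03,0],
    [0.018,0.03,0],
    [0.018,0.03,0],
    [0.018,0.03,0],
    [0.018,0.03,0],
    [0.01,0.015,0],
    [0,0,0],
    [0,0,0]
  ],
  "twist": [
    [0,0,0],
    [0,0,0],
    [0,0,0],
    [0,0,0],
    [0,0,0],
    [0,0,0],
    [0,0,0],
    [0,0,0],
    [0,0,0],
    [0,0,0],
    [0,0,0],
    [0,0,0],
    [0,0,0],
    [0,0,0],
    [0,0,0]
  ]
}}

```text
time: 36.3
eef_pos: [0.5649, 0.0985, 0.1377]
tcp_rot: [0.062, 0.998, -0.004, 0.009]
contact_force: [-0.5, -0.9, 0.3]
opening: 0.474
```

```bash
python3 -c "
from fit import *
pose(); snap('wrist','w18')"
```

```text
t 36.3 pos [0.5649 0.0985 0.1377] q [ 0.     0.133  1.907 -0.011  1.083 -1.44 ] F [-0.5 -0.9  0.3] op 0.474
toolz [ 0.018 -0.01  -1.   ] yaw_y 82.8
```

View pics/w18.png

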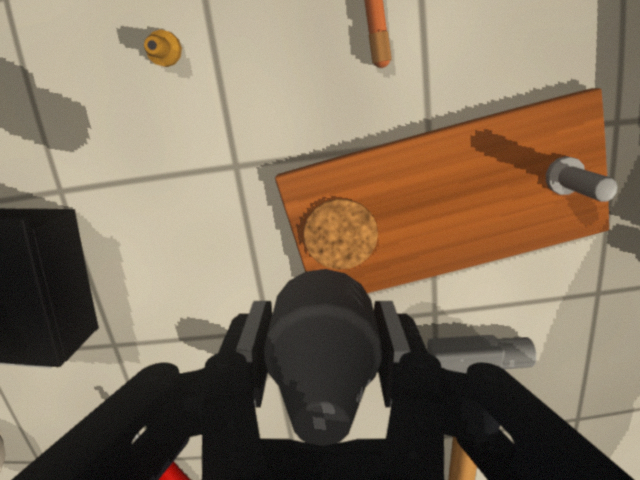

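```bash
cat > padm.py <<'E'
from fit import *
d=np.load('w18.npz');W=d['W'];img=d['img']
hsv=cv2.cvtColor(img,cv2.COLOR_BGR2HSV)
print(hsv[230,340],hsv[200,450],hsv[250,320])
m=(W[...,2]>.0095)&(W[...,2]<.02)
cork=m&(hsv[...,1]<175); cork[:, :290]=0; cork[:190]=0; cork[:,390:]=0; cork[275:]=0
cork=cv2.morphologyEx(cork.astype(np.uint8),cv2.MORPH_OPEN,np.ones((5,5)))
cork=cv2.morphologyEx(cork,cv2.MORPH_CLOSE,np.ones((9,9)))
cn=max(cv2.findContours(cork,cv2.RETR_EXTERNAL,cv2.CHAIN_APPROX_NONE)[0],key=cv2.contourArea)
p=np.array([W[v,u] for u,v in cn[:,0]]);p=p[np.isfinite(p[:,2])]
for r in (None,):
    f=least_squares(lambda q:np.hypot(p[:,0]-q[0],p[:,1]-q[1])-q[2],[.577,.112,.028],loss='soft_l1',f_scale=.001);print('pad',f.x.round(4))
fit(W,.551,.279,.022,.055,.008,.03,'post')
b=(W[...,2]>.009)&(W[...,2]<.018)&(hsv[...,1]>120); b=cv2.morphologyEx(b.astype(np.uint8),cv2.MORPH_OPEN,np.ones((5,5))); q=W[b>0]; q=q[(abs(q[:,0]-.56)<.12)&(q[:,1]>.05)]
print(cv2.minAreaRect(q[:,:2].astype(np.float32)))
B=(W[...,2]>.004)&(W[...,2]<.02)&(np.hypot(W[...,0]-.413,W[...,1]-.145)<.07); print(W[B].min(0),W[B].max(0))
E
python3 padm.py
```

```text
[ 14 158 165] [ 12 192 154] [ 14 154 116]
pad [0.5769 0.1083 0.027 ]
post 719 [0.5518 0.277 ] 0.0004
((0.5270777940750122, 0.18736931681632996), (0.1849326640367508, 0.23994073271751404), 8.732138633728027)
[0.42174001 0.14250312 0.00452031] [0.46432942 0.15678138 0.01499378]
```

Emit:
{"fn": "move_arm", "kwargs": {
  "linear": [
    [0.006,0.005,-0.01],
    [0.005,0.005,-0.02],
    [0,0,-0.025],
    [0,0,-0.02],
    [0,0,0],
    [0,0,0]
  ],
  "twist": [
    [0.6,1,0],
    [0,0,0],
    [0,0,0],
    [0,0,0],
    [0,0,0],
    [0,0,0]
  ]
}}

```text
time: 36.85
eef_pos: [0.5742, 0.1011, 0.0642]
tcp_rot: [0.067, 0.998, -0.0, 0.002]
contact_force: [0.6, -0.1, 0.4]
opening: 0.481
```

```bash
python3 -c "
from fit import *
pose()"
```

```text
t 36.85 pos [0.5742 0.1011 0.0642] q [ 1.000e-03  2.570e-01  1.914e+00 -1.000e-03  9.680e-01 -1.436e+00] F [ 0.6 -0.1  0.4] op 0.481
toolz [ 0.003 -0.001 -1.   ] yaw_y 82.3
```

Emit:
{"fn": "move_arm", "kwargs": {
  "linear": [
    [0.002,0.004,0],
    [0.001,0.003,-0.01],
    [0,0,-0.015],
    [0,0,-0.015],
    [0,0,0],
    [0,0,0]
  ],
  "twist": [
    [0,0,0],
    [0,0,0],
    [0,0,0],
    [0,0,0],
    [0,0,0],
    [0,0,0]
  ]
}}

```text
time: 37.35
eef_pos: [0.5818, 0.1068, 0.0299]
tcp_rot: [0.069, 0.998, 0.0, 0.008]
contact_force: [-0.3, -0.4, -1.1]
opening: 0.478
```

Emit:
{"fn": "move_arm", "kwargs": {
  "linear": [
    [-0.003,0.001,-0.004],
    [-0.002,0.001,-0.008],
    [0,0,-0.006],
    [0,0,0],
    [0,0,0]
  ],
  "twist": [
    [0,1,0],
    [0,0,0],
    [0,0,0],
    [0,0,0],
    [0,0,0]
  ]
}}

```text
time: 37.77
eef_pos: [0.5788, 0.1095, 0.0139]
tcp_rot: [0.068, 0.998, -0.0, 0.001]
contact_force: [-0.0, -0.2, -0.5]
opening: 0.481
```

Emit:
{"fn": "move_arm", "kwargs": {
  "linear": [
    [-0.002,-0.0005,-0.004],
    [0,0,-0.003],
    [0,0,0],
    [0,0,0]
  ],
  "twist": [
    [0,0,0],
    [0,0,0],
    [0,0,0],
    [0,0,0]
  ]
}}

```text
time: 38.1
eef_pos: [0.5768, 0.109, 0.0065]
tcp_rot: [0.068, 0.998, -0.0, 0.001]
contact_force: [-0.5, 1.1, 0.3]
opening: 0.481
```

Emit:
{"fn": "move_arm", "kwargs": {
  "linear": [
    [0,0,-0.002],
    [0,0,0],
    [0,0,0]
  ],
  "twist": [
    [0,0,0],
    [0,0,0],
    [0,0,0]
  ]
}}

```text
time: 38.35
eef_pos: [0.5776, 0.109, 0.0053]
tcp_rot: [0.068, 0.998, -0.0, 0.002]
contact_force: [0.6, -0.1, -1.3]
opening: 0.479
```

Emit:
{"fn": "move_arm", "kwargs": {
  "linear": [
    [0,0,0],
    [0,0,0],
    [0,0,0],
    [0,0,0],
    [0,0,0],
    [0,0,0.01],
    [0,0,0.02],
    [0,0,0.02],
    [0,0,0.03],
    [0,0,0.03],
    [0,0,0.02],
    [0,0,0]
  ],
  "twist": [
    [0,0,0],
    [0,0,0],
    [0,0,0],
    [0,0,0],
    [0,0,0],
    [0,0,0],
    [0,0,0],
    [0,0,0],
    [0,0,0],
    [0,0,0],
    [0,0,0],
    [0,0,0]
  ],
  "grip": 0.75
}}

```text
time: 39.35
eef_pos: [0.5748, 0.1088, 0.1424]
tcp_rot: [0.068, 0.998, -0.0, 0.0]
contact_force: [0.1, 0.5, 1.1]
opening: 0.749
```

```bash
python3 -c "
from fit import *
pose(); c,W=snap('wrist','w19'); fit(W,.577,.109,.02,.043,.021,.035,'cone')
w=W.reshape(-1,3);w=w[(np.hypot(w[:,0]-.577,w[:,1]-.109)<.02)];print(w[:,2].max())
c,W=snap('side','s19'); fit(W,.577,.109,.02,.043,.021,.035,'cone side')"
```

```text
t 39.35 pos [0.5748 0.1088 0.1424] q [ 1.400e-02  1.620e-01  1.865e+00 -1.000e-03  1.114e+00 -1.419e+00] F [0.1 0.5 1.1] op 0.749
toolz [ 0.001 -0.001 -1.   ] yaw_y 82.2
cone 389 [0.578  0.1085] 0.0002
0.2427516901874409
cone side 220 [0.5766 0.111 ] 0.0009
```

View pics/w19.png

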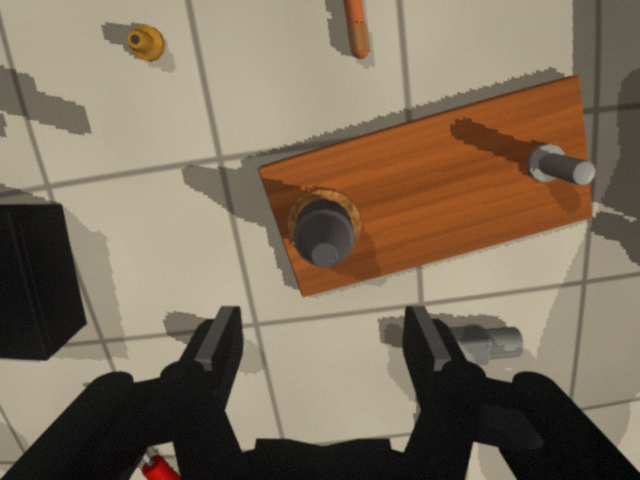

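Emit:
{"fn": "move_arm", "kwargs": {
  "linear": [
    [-0.012,0.003,0.01],
    [-0.02,0.006,0],
    [-0.02,0.006,0],
    [-0.02,0.006,0],
    [-0.02,0.006,0],
    [-0.02,0.006,0],
    [-0.02,0.006,0],
    [-0.01,0.003,0],
    [0,0,0],
    [0,0,0]
  ],
  "twist": [
    [0,0,0],
    [0,0,2],
    [0,0,3],
    [0,0,3],
    [0,0,2],
    [0,0,0],
    [0,0,0],
    [0,0,0],
    [0,0,0],
    [0,0,0]
  ],
  "grip": 0.45
}}

```text
time: 40.28
eef_pos: [0.4132, 0.15, 0.1295]
tcp_rot: [-0.022, 1.0, -0.002, -0.019]
contact_force: [0.0, -0.2, 0.4]
opening: 0.447
```

```bash
cat > boc.py <<'E'
from h import *
def boc(W,img,cx=.413,cy=.148,zl=.006,zh=.03):
    hsv=cv2.cvtColor(img,cv2.COLOR_BGR2HSV)
    m=(np.hypot(W[...,0]-cx,W[...,1]-cy)<.075)&(W[...,2]>zl)&(W[...,2]<zh)&(hsv[...,1]>90)
    p=W[m]; print(len(p),p.min(0).round(4),p.max(0).round(4))
    a=np.arange(p[:,0].min(),p[:,0].max(),.008)
    X=[];Y=[]
    for x in a:
        q=p[(p[:,0]>=x)&(p[:,0]<x+.008)]
        if len(q)>4: X.append(q[:,0].mean());Y.append((q[:,1].min()+q[:,1].max())/2); print(np.round([X[-1],Y[-1],np.ptp(q[:,1])],4))
    X=np.array(X);Y=np.array(Y); s=X>X.max()-.05; k=np.polyfit(X[s],Y[s],1); print('straight slope',k[0].round(4),'yaw deg',np.degrees(np.arctan(k[0])).round(2),'end x',p[:,0].max().round(4),'origin~',np.round([p[:,0].max()-.0505,np.polyval(k,p[:,0].max()-.0505)],4))
E
python3 -c "
from boc import *
pose(); c,W=snap('wrist','w20'); boc(W,c['img'])"
```

```text
t 40.28 pos [0.4132 0.15   0.1295] q [ 1.170e-01 -1.320e-01  2.190e+00 -1.000e-03  1.122e+00 -1.497e+00] F [ 0.  -0.2  0.4] op 0.447
toolz [-0.038 -0.006 -0.999] yaw_y 92.6
2178 [0.3635 0.1239 0.006 ] [0.4628 0.1561 0.0149]
[0.3681 0.1307 0.0136]
[0.3756 0.1342 0.0187]
[0.3834 0.1391 0.0166]
[0.3916 0.1433 0.0148]
[0.3996 0.1458 0.0134]
[0.4076 0.1473 0.0113]
[0.4155 0.1476 0.0115]
[0.4234 0.148  0.0116]
[0.4316 0.1491 0.0116]
[0.4399 0.1492 0.0122]
[0.4475 0.1494 0.0125]
[0.4554 0.1498 0.0126]
[0.4608 0.15   0.0108]
straight slope 0.0511 yaw deg 2.93 end x 0.4628 origin~ [0.4123 0.1476]
```

View pics/w20.png

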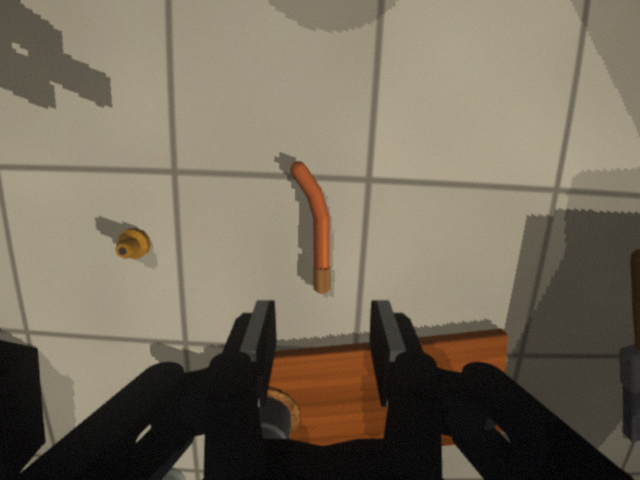

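Emit:
{"fn": "move_arm", "kwargs": {
  "linear": [
    [0.002,-0.001,-0.01],
    [0.002,-0.001,-0.02],
    [0,0,-0.025],
    [0,0,-0.02],
    [0,0,0],
    [0,0,0]
  ],
  "twist": [
    [0.3,-1,0],
    [0,-1,0],
    [0,0,0],
    [0,0,0],
    [0,0,0],
    [0,0,0]
  ]
}}

```text
time: 40.83
eef_pos: [0.4258, 0.1461, 0.054]
tcp_rot: [-0.02, 1.0, -0.0, 0.003]
contact_force: [0.0, -1.7, 1.2]
opening: 0.453
```

```bash
python3 -c "
from boc import *
from tips import *
pose(); c,W=snap('wrist','w21'); boc(W,c['img']); tips(W,0)"
```

```text
t 40.83 pos [0.4258 0.1461 0.054 ] q [ 1.050e-01 -1.000e-02  2.236e+00 -1.000e-03  9.090e-01 -1.506e+00] F [ 0.  -1.7  1.2] op 0.453
toolz [ 0.007 -0.    -1.   ] yaw_y 92.3
3999 [0.3635 0.1236 0.006 ] [0.4624 0.1567 0.015 ]
[0.368  0.1308 0.0145]
[0.3755 0.1344 0.0192]
[0.3834 0.139  0.018 ]
[0.3914 0.1433 0.0145]
[0.3995 0.146  0.0142]
[0.4075 0.1474 0.0123]
[0.4154 0.148  0.0118]
[0.4235 0.1484 0.012 ]
[0.4315 0.1488 0.0121]
[0.4399 0.1495 0.0125]
[0.4476 0.1498 0.0129]
[0.4554 0.1502 0.0131]
[0.4603 0.1503 0.0117]
straight slope 0.0533 yaw deg 3.05 end x 0.4624 origin~ [0.4119 0.1478]
tool-frame near z: n 14833 z pcts [-0.0692 -0.0391 -0.0304 -0.0226 -0.0169] y [-0.0567 -0.0467  0.0179  0.0461  0.0555]
```

Emit:
{"fn": "move_arm", "kwargs": {
  "linear": [
    [-0.004,0.001,-0.01],
    [-0.003,0.001,-0.015],
    [0,0,-0.015],
    [0,0,-0.01],
    [0,0,0],
    [0,0,0]
  ],
  "twist": [
    [0,0.3,0],
    [0,0,0],
    [0,0,0],
    [0,0,0],
    [0,0,0],
    [0,0,0]
  ]
}}

```text
time: 41.38
eef_pos: [0.4247, 0.1487, 0.0072]
tcp_rot: [-0.02, 1.0, 0.001, 0.007]
contact_force: [-0.0, -0.4, -0.1]
opening: 0.449
```

Emit:
{"fn": "move_arm", "kwargs": {
  "linear": [
    [-0.004,0,-0.005],
    [-0.002,0,-0.007],
    [0,0,-0.004],
    [0,0,0],
    [0,0,0]
  ],
  "twist": [
    [0,0.8,0],
    [0,0,0],
    [0,0,0],
    [0,0,0],
    [0,0,0]
  ]
}}

```text
time: 41.8
eef_pos: [0.4202, 0.149, -0.0079]
tcp_rot: [-0.02, 1.0, 0.001, 0.001]
contact_force: [0.4, 0.0, 0.3]
opening: 0.45
```

Emit:
{"fn": "move_arm", "kwargs": {
  "linear": [
    [-0.001,-0.0005,-0.004],
    [0,0,0],
    [0,0,0]
  ],
  "twist": [
    [0,0,0],
    [0,0,0],
    [0,0,0]
  ]
}}

```text
time: 42.05
eef_pos: [0.4196, 0.1485, -0.0118]
tcp_rot: [-0.02, 1.0, 0.001, 0.002]
contact_force: [-0.0, -0.4, -0.7]
opening: 0.446
```

Emit:
{"fn": "move_arm", "kwargs": {
  "linear": [
    [0,0,0],
    [0,0,0],
    [0,0,0],
    [0,0,0],
    [0,0,0],
    [0,0,0],
    [0,0,0],
    [0,0,0],
    [0,0,0]
  ],
  "twist": [
    [0,0,0],
    [0,0,0],
    [0,0,0],
    [0,0,0],
    [0,0,0],
    [0,0,0],
    [0,0,0],
    [0,0,0],
    [0,0,0]
  ],
  "grip": 0,
  "force": 35
}}

```text
time: 42.8
eef_pos: [0.4198, 0.1486, -0.0116]
tcp_rot: [-0.02, 1.0, 0.001, 0.002]
contact_force: [0.1, -0.2, 1.1]
opening: 0.117
```

Emit:
{"fn": "move_arm", "kwargs": {
  "linear": [
    [0,0,0.01],
    [0,0,0.02],
    [0,0,0.03],
    [0,0,0.03],
    [0,0,0],
    [0,0,0]
  ],
  "twist": [
    [0,0,0],
    [0,0,0],
    [0,0,0],
    [0,0,0],
    [0,0,0],
    [0,0,0]
  ]
}}

```text
time: 43.3
eef_pos: [0.4171, 0.1483, 0.0833]
tcp_rot: [-0.02, 1.0, 0.001, -0.0]
contact_force: [-0.2, -0.0, -1.9]
opening: 0.12
```

```bash
python3 -c "
from boc import *
s=pose(); c,W=snap('wrist','w22'); boc(W,c['img'],zl=s['eef_pos'][2]-.01,zh=s['eef_pos'][2]+.025)"
```

```text
t 43.3 pos [0.4171 0.1483 0.0833] q [ 1.110e-01 -7.700e-02  2.235e+00  2.000e-03  9.840e-01 -1.501e+00] F [-0.2 -0.  -1.9] op 0.12
toolz [-0.     0.002 -1.   ] yaw_y 92.3
6946 [0.3609 0.1242 0.0992] [0.4589 0.1563 0.1083]
[0.3653 0.1312 0.0139]
[0.3728 0.1343 0.0191]
[0.3807 0.1392 0.0173]
[0.3888 0.1434 0.0141]
[0.3968 0.1458 0.014 ]
[0.4048 0.1474 0.012 ]
[0.4129 0.1476 0.0104]
[0.4209 0.1481 0.0103]
[0.4289 0.1484 0.0105]
[0.4372 0.1488 0.0115]
[0.4448 0.1491 0.0124]
[0.4529 0.1496 0.0133]
[0.4576 0.1497 0.0132]
straight slope 0.0475 yaw deg 2.72 end x 0.4589 origin~ [0.4084 0.1474]
```

View pics/w22.png

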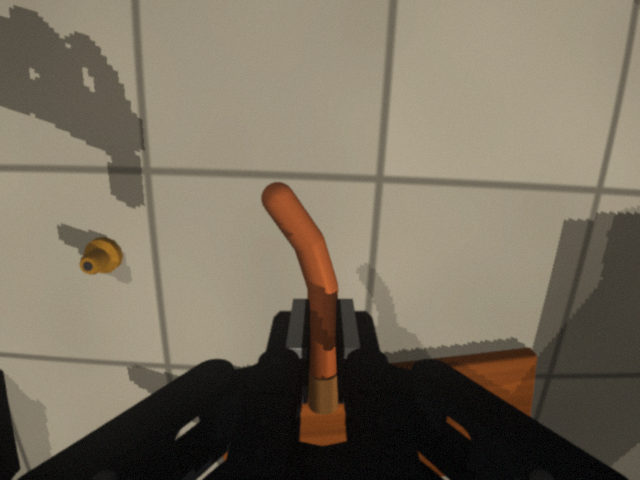

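Emit:
{"fn": "move_arm", "kwargs": {
  "linear": [
    [0.01,0.003,0.02],
    [0.02,0.006,0.01],
    [0.02,0.006,0],
    [0.02,0.006,0],
    [0.02,0.006,0],
    [0.02,0.006,0],
    [0.02,0.006,0],
    [0.015,0.005,0],
    [0,0,0],
    [0,0,0]
  ],
  "twist": [
    [0,0,1.5],
    [0,0,1.5],
    [0,0,1.5],
    [0,0,1.2],
    [0,0,0],
    [0,0,0],
    [0,0,0],
    [0,0,0],
    [0,0,0],
    [0,0,0]
  ]
}}

```text
time: 44.18
eef_pos: [0.5596, 0.1929, 0.1001]
tcp_rot: [-0.072, 0.997, -0.0, -0.012]
contact_force: [-0.5, -0.4, -1.2]
opening: 0.12
```

```bash
python3 -c "
from boc import *
s=pose(); c,W=snap('wrist','w23'); boc(W,c['img'],cx=s['eef_pos'][0]-.005,cy=s['eef_pos'][1],zl=s['eef_pos'][2]-.01,zh=s['eef_pos'][2]+.025)"
```

```text
t 44.18 pos [0.5596 0.1929 0.1001] q [ 1.600e-01  2.410e-01  1.858e+00  1.000e-03  1.067e+00 -1.556e+00] F [-0.5 -0.4 -1.2] op 0.12
toolz [-0.024 -0.003 -1.   ] yaw_y 98.3
7006 [0.5061 0.1633 0.1173] [0.6018 0.2091 0.1251]
[0.5104 0.171  0.0155]
[0.5181 0.1749 0.0216]
[0.5259 0.1805 0.0197]
[0.5341 0.1859 0.0158]
[0.542  0.1887 0.0151]
[0.5499 0.1943 0.0296]
[0.5578 0.186  0.024 ]
[0.566  0.1935 0.0113]
[0.574  0.1947 0.0115]
[0.5823 0.196  0.0121]
[0.5901 0.1973 0.013 ]
[0.5975 0.1983 0.0138]
straight slope 0.1673 yaw deg 9.5 end x 0.6018 origin~ [0.5513 0.1905]
```

View pics/w23.png

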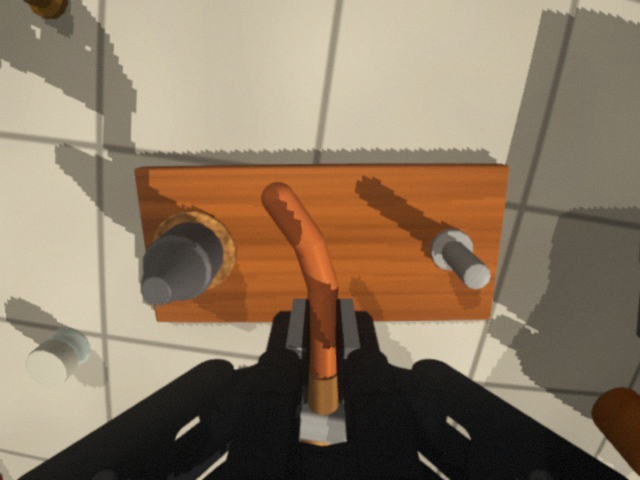

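Emit:
{"fn": "move_arm", "kwargs": {
  "linear": [
    [0.005,0.001,-0.005],
    [0.005,0.001,-0.015],
    [0,0,-0.02],
    [0,0,-0.015],
    [0,0,0],
    [0,0,0]
  ],
  "twist": [
    [0.2,-1.3,0],
    [0,0,0],
    [0,0,0],
    [0,0,0],
    [0,0,0],
    [0,0,0]
  ]
}}

```text
time: 44.73
eef_pos: [0.5622, 0.1933, 0.0408]
tcp_rot: [-0.072, 0.997, 0.0, -0.004]
contact_force: [0.3, -0.1, 0.4]
opening: 0.125
```

```bash
python3 -c "
from boc import *
s=pose()"
```

```text
t 44.73 pos [0.5622 0.1933 0.0408] q [ 1.600e-01  3.190e-01  1.886e+00  1.000e-03  9.450e-01 -1.555e+00] F [ 0.3 -0.1  0.4] op 0.125
toolz [-0.008 -0.001 -1.   ] yaw_y 98.3
```

Emit:
{"fn": "move_arm", "kwargs": {
  "linear": [
    [0.005,0.001,0],
    [0.005,0.001,-0.01],
    [0,0,-0.012],
    [0,0,-0.008],
    [0,0,0],
    [0,0,0]
  ],
  "twist": [
    [0,-0.4,0],
    [0,0,0],
    [0,0,0],
    [0,0,0],
    [0,0,0],
    [0,0,0]
  ]
}}

```text
time: 45.23
eef_pos: [0.5738, 0.1955, 0.0109]
tcp_rot: [-0.072, 0.997, -0.0, 0.002]
contact_force: [1.3, -1.0, -0.2]
opening: 0.115
```

Emit:
{"fn": "move_arm", "kwargs": {
  "linear": [
    [-0.001,-0.001,-0.005],
    [0,0,-0.003],
    [0,0,0],
    [0,0,0]
  ],
  "twist": [
    [0,0,0],
    [0,0,0],
    [0,0,0],
    [0,0,0]
  ]
}}

```text
time: 45.57
eef_pos: [0.5728, 0.1944, 0.0022]
tcp_rot: [-0.072, 0.997, -0.0, 0.002]
contact_force: [-0.2, -0.6, -0.5]
opening: 0.118
```

Release with a small opening and rise.

Emit:
{"fn": "move_arm", "kwargs": {
  "linear": [
    [0,0,-0.001],
    [0,0,0],
    [0,0,0],
    [0,0,0],
    [0,0,0],
    [0,0,0.01],
    [0,0,0.02],
    [0,0,0.03],
    [0,0,0.03],
    [0,0,0.03],
    [0,0,0.03],
    [0,0,0]
  ],
  "twist": [
    [0,0,0],
    [0,0,0],
    [0,0,0],
    [0,0,0],
    [0,0,0],
    [0,0,0],
    [0,0,0],
    [0,0,0],
    [0,0,0],
    [0,0,0],
    [0,0,0],
    [0,0,0]
  ],
  "grip": 0.35
}}

```text
time: 46.57
eef_pos: [0.5705, 0.1941, 0.1609]
tcp_rot: [-0.072, 0.997, -0.0, 0.001]
contact_force: [0.3, 0.7, 1.3]
opening: 0.348
```

```bash
cat > fin.py <<'E'
from chk import *
from boc import boc
import sys
t=sys.argv[1]
pose()
for n in ['wrist','side','scene']:
    c,W=snap(n,t+n); print('==',n)
    P=fit(W,.577,.109,.02,.043,.021,.035,'cone'); Q=fit(W,.552,.278,.03,.055,.008,.03,'post')
    try: boc(W,c['img'],cx=.564,cy=.193,zl=.0175,zh=.035)
    except Exception as e: print(e)
    fit(W,.431,.004,.009,.02,.007,.02,'nipS')
E
python3 fin.py f1
```

```text
t 46.57 pos [0.5705 0.1941 0.1609] q [ 1.600e-01  1.790e-01  1.810e+00 -1.000e-03  1.152e+00 -1.555e+00] F [0.3 0.7 1.3] op 0.348
toolz [ 0.002 -0.    -1.   ] yaw_y 98.3
== wrist
cone 498 [0.5776 0.108 ] 0.0003
post 269 [0.5519 0.2768] 0.0002
2065 [0.5188 0.1185 0.0176] [0.6165 0.2066 0.0302]
[0.5234 0.1718 0.0148]
[0.5308 0.1756 0.0215]
[0.5387 0.1817 0.0193]
[0.5468 0.187  0.0157]
[0.5548 0.158  0.0791]
[0.5628 0.1588 0.0801]
[0.5709 0.1634 0.0735]
[0.5789 0.165  0.0726]
[0.5869 0.1642 0.0766]
[0.595  0.1979 0.0134]
[0.6028 0.1987 0.0141]
[0.6103 0.1996 0.0139]
[0.6155 0.2009 0.0057]
straight slope 1.028 yaw deg 45.79 end x 0.6165 origin~ [0.566  0.1551]
nipS 66 [0.4314 0.0032] 0.0006
== side
cone 209 [0.5767 0.111 ] 0.0009
post 106 [0.5512 0.2787] 0.0006
406 [0.5181 0.121  0.0175] [0.6161 0.2108 0.0277]
[0.5226 0.1769 0.0124]
[0.53   0.1787 0.0204]
[0.5379 0.1862 0.0161]
[0.5458 0.1926 0.0123]
[0.554  0.1603 0.0787]
[0.5619 0.1629 0.0775]
[0.57   0.1978 0.0098]
[0.5781 0.1988 0.0097]
[0.5862 0.1993 0.0122]
[0.5944 0.2007 0.0115]
[0.6019 0.2027 0.0119]
[0.6096 0.2051 0.0113]
[0.615  0.2036 0.0015]
straight slope 0.1573 yaw deg 8.94 end x 0.6161 origin~ [0.5656 0.1967]
nipS 36 [0.4308 0.0055] 0.0015
== scene
cone 122 [0.5773 0.1089] 0.001
post 50 [0.5535 0.2776] 0.0012
200 [0.5231 0.1252 0.0175] [0.6184 0.2047 0.0275]
[0.5274 0.1679 0.015 ]
[0.5353 0.1768 0.0179]
[0.5428 0.1807 0.0143]
[0.551  0.1849 0.0116]
[0.5589 0.1879 0.008 ]
[0.5672 0.1892 0.0105]
[0.5756 0.192  0.0106]
[0.5829 0.1929 0.0107]
[0.5911 0.1632 0.0759]
[0.5985 0.1957 0.0115]
[0.6067 0.1774 0.0538]
[0.6144 0.199  0.0114]
straight slope 0.0117 yaw deg 0.67 end x 0.6184 origin~ [0.5679 0.1868]
nipS 24 [0.4325 0.0045] 0.0017
```

View pics/f1wrist.png

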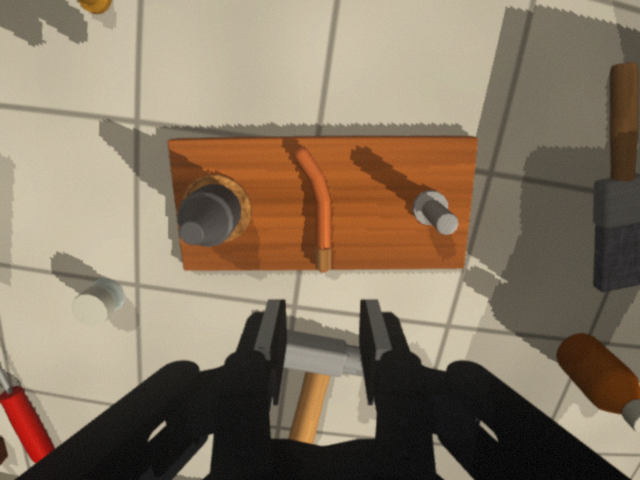

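View pics/f1side.png

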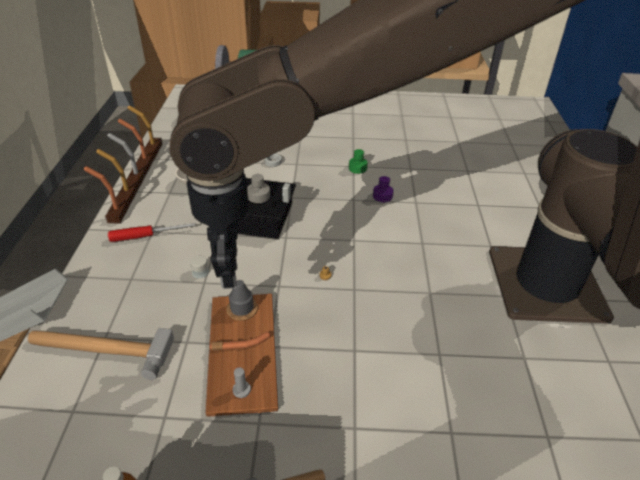

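```bash
python3 -c "
from chk import *
chk('scene','z'); chk('side','z')
print(sign_off())"
```

```text
plane 2508 [ 0.5801 -0.1731  0.0583] [ 0.002  -0.0043  1.    ] tilt 0.005 ((0.5763518810272217, -0.1701747477054596), (0.13039356470108032, 0.12058719247579575), 81.67659759521484)
scene knob 35 [ 0.583  -0.1702] 0.0005
scene base 79 [ 0.5829 -0.1702] 0.0008
  case-frame [0.0029 0.0007]
  case-frame [0.0028 0.0007]
 plane 829 [ 0.5508 -0.1542  0.0568] [ 1.010e-02 -6.000e-04  9.999e-01] tilt 0.01 ((0.5692187547683716, -0.1658952236175537), (0.13209691643714905, 0.1113002598285675), 81.83003997802734)
side knob 53 [ 0.581 -0.169] 0.0011
side base 96 [ 0.581  -0.1695] 0.0016
  case-frame [0.0008 0.0016]
  case-frame [0.0009 0.0011]
the job is handed in; nothing more can be done
None
```

The job is done and handed in at about 47 s of the 128 s allowed. I opened the case lid to about 1.46 rad, put the long nipple in and shut the lid. I then set the pewter weight on the lid, stood the cone on the pad and laid the bocal across the board.

| Item | Last check | Allowed |
|---|---|---|
| Lid angle | 0.010 rad or less | 0.06 rad |
| Weight from lid middle | about 3 mm, upright | 15 mm |
| Cone from pad centre | about 1 mm, upright | 12 mm |
| Bocal from midpoint of pad and post | about 2 mm | 15 mm |
| Bocal against the board's short sides | about 1° off parallel | 0.3 rad (17°) |
| Short nipple | within 1 mm of its start | 15 mm |

I saw the long nipple standing in the case before shutting the lid; it can't be seen now.

**Checks that failed or disagreed:**
- **Fingertip height:** measured, they stood 14–18 mm behind the reported TCP when closed, not 8 mm ahead as stated. The first two grasps (the lid pull and the long nipple) therefore held only the top few millimetres. I corrected for this on later grasps.
- **Lid:** it sprang to about 0.03 rad when first released, so I pressed it fully shut with the closed fingers.
- **Cameras:** the side camera read about 2 mm farther in y than the wrist camera. For the bocal, some fits in the wrist and scene pictures mixed in the cone, so I used the clean points and the side-camera fit.

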